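Put away a die-cutting job

TASK

Put this finished job away: lean the long die board against the side of the green cabinet, steel-rule side facing out, standing square on one end near the middle of that side, its foot on the bench just inside the wooden batten (between batten and cabinet, close to the batten) so it cannot slide out, and slide every numbering block red end first down into the tilted clear tube until it is fully under the cover. Only when all of that is in place, squeeze the red trigger of the clamped code reader fully and let it go again to book the job in. Do not disturb the glue jar, the red ledger or the screwdriver.

Things in the scene. Friction and masses are not known exactly. Their poses are not given: they have to be found in the camera images.
- rack: fixed green cabinet, its flat side the wall to lean on: 180 mm wide (x), 300 high. Origin: bench level, middle of the wall face's foot; +y into the wall, z up. Wooden batten (160 along x, 24 wide, 16 high) fixed on the bench, its wall-side face at y = -134 mm, outer face at -158: the board's foot goes between y = -134 and the wall; foot at the batten, the board leans about 67 deg from level
- board_center (a point): die board: plywood plank 300 x 60 x 18 mm (x long, y wide, z thick), about 0.22 kg. Steel rules and orange foam on its +z face (up at the start), up to 5 mm proud, look only, clear of the long edges. The point is its centre, 9 mm under the +z face. Both ends are alike: either may be the foot. Starts flat on the bearers
- bearers: two fixed wooden strips, 16 mm high, 20 mm (x) by 50 mm (y), at x = -100 and +100 mm from the origin (between them at bench level); the die board starts lying across them along x, underside 16 mm above the bench
- tube: tilted rail, fixed, slippery: blocks let go in it slide down. +x points down the slope (25 deg below level), z square up from the channel floor. Origin: middle of the floor where the clear cover begins (118 mm above bench). Covered tube x = 0 to a stop at 216 mm; inside 32 wide, 33 high; outside 40 wide, 36 high. Uphill, x = -70 to 0, an open loading trough: same floor, sides only 6 mm high
- reader: code reader clamped on its side, fixed. Origin: on the bench below the handle; +x along the handle to the yellow head (x = 53 to 117 mm, y = -128 to 38, up to z = 107). Black handle: bar x = -62 to 52, y = -15 to 15, z = 58 to 92 mm; red trigger on its -y side. Nothing below or beside the handle
- reader_grip (a point): a point in the middle of the reader's handle thickness, at x = 5 mm, y = 0, z = 75 mm of the reader: beside it the handle and trigger are to be pinched along the reader's y
- trigger_pad (a point): point on the outer face of the red trigger, where to press it, 42 mm from its hinge (trigger lever 62 mm long, 26 mm high); let go, it is about 39 mm from the middle of the handle (54 mm over handle and trigger), fully squeezed about 25 mm (40 mm over both)
- trigger (a joint): trigger angle in rad: 0 let go, 0.33 fully squeezed (moves towards the handle); a spring returns it; full squeeze takes about 7 N at the pad
- glue_jar_center (a point): glue jar, 60 mm across, 90 mm high, at its centre; leave alone
- ledger_center (a point): red ledger 150 x 110 x 30 mm, at its centre; leave alone
- driver: yellow-handled screwdriver lying on the bench; leave alone
- block0_center (a point): numbering block, steel 42 x 28 x 28 mm (x long), 0.09 kg, the 12 mm at its +x end red; the point is its centre; +x points out of the red end. Absent in some starts
- block1_center (a point): numbering block, steel 42 x 28 x 28 mm (x long), 0.09 kg, the 12 mm at its +x end red; the point is its centre; +x points out of the red end. Absent in some starts
- block2_center (a point): numbering block, steel 42 x 28 x 28 mm (x long), 0.09 kg, the 12 mm at its +x end red; the point is its centre; +x points out of the red end. Absent in some starts
- block3_center (a point): numbering block, steel 42 x 28 x 28 mm (x long), 0.09 kg, the 12 mm at its +x end red; the point is its centre; +x points out of the red end. Absent in some starts
- block4_center (a point): numbering block, steel 42 x 28 x 28 mm (x long), 0.09 kg, the 12 mm at its +x end red; the point is its centre; +x points out of the red end. Absent in some starts
There are look-alikes about, which are no part of the job. Of the things that look like the reader, the larger one is meant. Leave any orange look-alike of the part that bears block0_center alone.

How it is judged:
By the outcome, as a careful person would: the job done as asked, in the order asked, and still so for the second after the job is handed in, with the robot touching nothing.
Of block0, block1, block2, block3, block4 only 3 to 5 are there at a start; the rules pass over those that are not, and their reading is None.
At some moment in a run one of block0, block1, block2, block3, block4 may be knocked a few centimetres aside while the robot is not near it.
Once in a run the grip may slacken for a moment while it holds something.
It also fails if it takes over 210 s, if anything falls off the work surface, if the arm or the gripper's body presses on something with over 40 N, if the wrist force passes 120 N, or if a joint passes its speed limit or range.

ROBOT

A 6-joint arm with a two-finger parallel gripper is mounted at the origin on the work surface. World frame = base frame: x ahead of the robot, y to its left, z up, the work surface at z = 0. Lengths are in m, angles in rad, forces in N, time in s.
With the tool pointing down it reaches from about 0.225 to 0.875 m from the base axis. Payload 3.4 kg.
Tool frame: the origin (TCP) lies on the centre line of the jaws, within the pads' length; the fingertips stand 19 mm ahead of it and the grasp point (between the pads) is the TCP; z points along the fingers, y is the direction in which the jaws open and shut (so a half turn about z gives the same grasp; the last joint's range is limited). The gripper opens to 85 mm and grips with 20 to 120 N. Pads are 22 mm wide; open, the fingers measure 114 mm over their backs; the gripper's body (76 mm by 85 mm) begins 54 mm behind the grasp point. The pads swing forward as they close: fully open they stand 13 mm farther back than shut.
Start: joints at [-1.257, 0.276, 1.505, -0, 1.361, -0.121], TCP at [0.242, -0.522, 0.25] pointing down, gripper open.
Joint ranges: [-2.89, 2.89], [-0.75, 2.08], [0.22, 2.7], [-1.18, 4.32], [0.11, 2.71], [-2.7, 2.7]. Speed limits (rad/s): [2.57, 2.57, 3.14, 3.14, 3.14, 3.14].

INTERFACE

Orientations are given as a unit quaternion [w, x, y, z].
In Python, from rig import monitor, eyes, manip, models gives the robot as it stands.
- The arm moves only by the tool send_rows, never from a script. Its argument "deltas" is a list of rows, each an object with "dp": the shift along the world's x, y, z each as a share of 0.12 m, from -1 to 1, a list of three; "rotation": the turn, a rotation vector about the world's x, y, z each as a share of 0.5 rad, from -1 to 1, a list of three. In form: [{"dp": [dx, dy, dz], "rotation": [rx, ry, rz]}, ...]. A call has 1 to 12 rows; each row is the pose to reach, as a shift and turn from the pose commanded when the call began; what a row does not reach only later rows make up. A row lasts 1/12 s, in which the tool goes at most 41.7 mm and 7.16 degrees, less where a joint would pass 70% of its speed; a pose out of reach is approached as far as the arm can. A call with a number of a shift or a turn outside -1 to 1 is refused whole. A call with a gripper value outside its range is refused whole. "fingers" is the closure, from -1 (fully open) to 1 (shut), set as the call begins (left out, the last holds). The fingers move at their own pace and stop on an object; "grip_force" is the grip in N (left out, the last holds). Time passes only in rows, so rows that repeat a pose let the fingers close. It gives the time, the measured TCP pose, the force and the opening at its end, in the units of the state.
- monitor.get_state(): the state, without advancing time (a new reading comes with each control period).
- eyes.get_image(name): name is "scene" or "top" or "wrist"; returns a dict with "color" (480x640x3 uint8, red, green, blue), "depth" (480x640 float32, m along the optical axis (not along the pixel's ray), 0 where there is no reading), "mtx" (3x3 intrinsics, pixels), "k1" (the pictures are not rectified: a ray, as slopes to the right and down, at radius r is drawn at 1 + k1 r^2 times it, then the intrinsics apply), "rvec" (rotation vector, rad) and "tvec" (3), from world to camera coordinates, as OpenCV has them. Camera axes: x right, y down, z forward; pixel columns grow to the right and rows downward; lengths in m; the calibration is good to about 2 mm. A picture is of the moment at which its call begins.
- manip.sign_off(): hands the job in, once; it reports no verdict.
Trained networks look in a picture, given as the dict that the camera call returned (one of the last four; its "shot" number tells which), for a name from the list of things; names that differ only in an ending like _2 or _b are one class to them, and where a whole thing is asked for, a point or a joint stands for the part that bears it (a point fixed in the world has none). Each returns a list of dicts, best first, with "score" (0 to 1); they miss things now and then, are a little off and sometimes report something else, mostly with a low value. They report only what shows in the picture. A call takes as long as a camera call. They do not tell look-alikes from the thing itself.
- models.find_in(name, picture): "box" ([left, top, right, bottom] in pixels, round what is visible of it).
The state is a dict: "clock": time; "qpos": joint angles; "qd": joint speeds; "effort": joint torques, N m; "position": TCP position; "ee_rot": TCP orientation; "contact_force": force on the tool from outside, world axes, zero at the start; "moment": the same for the moment, N m; "width": finger opening in m.
Only numpy, scipy, OpenCV 4.12 (cv2) and the standard library are available. Lean on these libraries where they do the work, as an engineer would, in place of code of your own. Each camera call takes 0.05 s, during which the arm holds its last target.

## Working session

There is one attempt and no reset: what is moved stays moved. The work goes in short steps, Python scripts to look and compute and a tool call to move; the robot and the scene stay as the last step left them, time stands still between calls to the robot, and variables do not carry over. Pictures are saved under pics/ and viewed, and the job is handed in when it is done.

Besides the shell and the picture viewer there is one more tool, called after "Request:" as name(argument=value, ...) on one line, values as JSON. send_rows: Moves the arm, as the interface text tells. Its arguments: {"type":"object","properties":{"deltas":{"type":"array","items":{"type":"object","properties":{"dp":{"type":"array","items":{"type":"number"}},"rotation":{"type":"array","items":{"type":"number"}}}}},"fingers":{"type":"number"},"grip_force":{"type":"number"}},"required":["deltas"]}

```bash
ls -la; mkdir -p pics; cat > h.py <<'E'
import numpy as np, cv2
from scipy.spatial.transform import Rotation as R
from rig import monitor, eyes, manip, models
def cam(im):
    Rm,_=cv2.Rodrigues(np.array(im["rvec"],float)); return Rm,np.array(im["tvec"],float).ravel(),np.array(im["mtx"],float)
def cloud(im):
    Rm,t,K=cam(im); h,w=im["depth"].shape
    u,v=np.meshgrid(np.arange(w),np.arange(h))
    d=np.array([im["k1"],0,0,0,0],float)
    p=cv2.undistortPoints(np.stack([u,v],-1).reshape(-1,1,2).astype(float),K,d).reshape(h,w,2)
    z=im["depth"].astype(float)
    c=np.dstack([p[...,0]*z,p[...,1]*z,z])
    P=(c-t)@Rm
    P[z<=0]=np.nan
    return P
def proj(im,pts):
    K=np.array(im["mtx"],float)
    p,_=cv2.projectPoints(np.array(pts,float).reshape(-1,1,3),np.array(im["rvec"],float),np.array(im["tvec"],float),K,np.array([im["k1"],0,0,0,0],float))
    return p.reshape(-1,2)
def save(im,name,crop=None,scale=1):
    c=im["color"][...,::-1].copy()
    if crop: l,t,r,b=crop; c=c[t:b,l:r]
    if scale!=1: c=cv2.resize(c,None,fx=scale,fy=scale,interpolation=cv2.INTER_CUBIC)
    cv2.imwrite("pics/"+name+".png",c)
def ray(im,uv,z):
    "intersect pixel ray with plane world z"
    Rm,t,K=cam(im); d=np.array([im["k1"],0,0,0,0],float)
    p=cv2.undistortPoints(np.array(uv,float).reshape(-1,1,2),K,d).reshape(-1,2)
    C=-Rm.T@t; D=np.c_[p,np.ones(len(p))]@Rm
    return C+D*((z-C[2])/D[:,2])[:,None]
E
python3 - <<'E'
from h import *
s=monitor.get_state(); print({k:np.round(v,3) for k,v in s.items()})
for n in ["scene","top","wrist"]:
    im=eyes.get_image(n); save(im,n+"0"); np.savez("pics/%s0.npz"%n,**im)
    Rm,t,K=cam(im); print(n,-Rm.T@t,Rm[2],K[0,0],im["k1"])
E
```

```text
total 12
drwxr-xr-x  3 agent agent 4096 Dec  6 16:29 .
drwxr-xr-x 23 root  root  4096 Dec  6 16:29 ..
drwxr-xr-x  2 agent agent 4096 Dec  6 16:29 pics
{'clock': np.float64(0.0), 'qpos': array([-1.257,  0.277,  1.506,  0.   ,  1.361, -0.121]), 'qd': array([-0.001, -0.   ,  0.   ,  0.001, -0.001, -0.   ]), 'effort': array([-0.0000e+00, -4.1677e+01, -2.4581e+01,  0.0000e+00,  1.1000e-02,
       -0.0000e+00]), 'position': array([ 0.242, -0.521,  0.249]), 'ee_rot': array([-0.001,  0.976,  0.216, -0.   ]), 'contact_force': array([0.026, 0.085, 0.73 ]), 'moment': array([ 0.038, -0.011, -0.013]), 'width': np.float64(0.085)}
scene [1.26265657 0.11008876 1.03718247] [-0.61861817 -0.04287585 -0.78452101] 469.5876304496343 -0.09489600992221146
top [0.36055058 0.07169857 1.24489281] [ 0.12291599 -0.0175752  -0.99226144] 537.1174712509043 -0.04472438825338262
wrist [ 0.31661789 -0.48630772  0.37353209] [-0.29089733 -0.13129821 -0.94770224] 402.6772770812853 -0.03464900703485766
```

View pics/scene0.png

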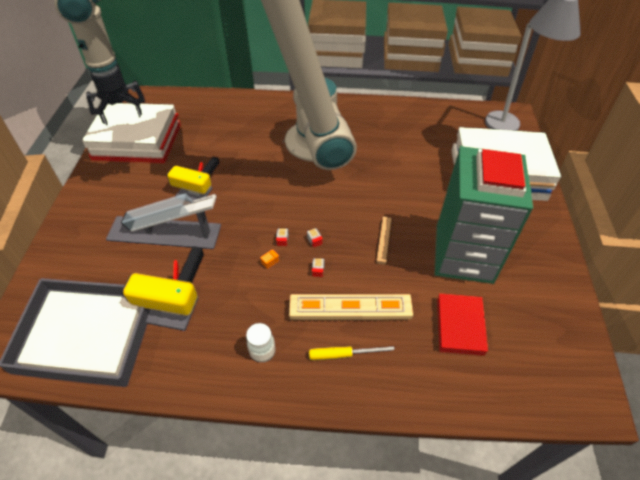

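View pics/top0.png

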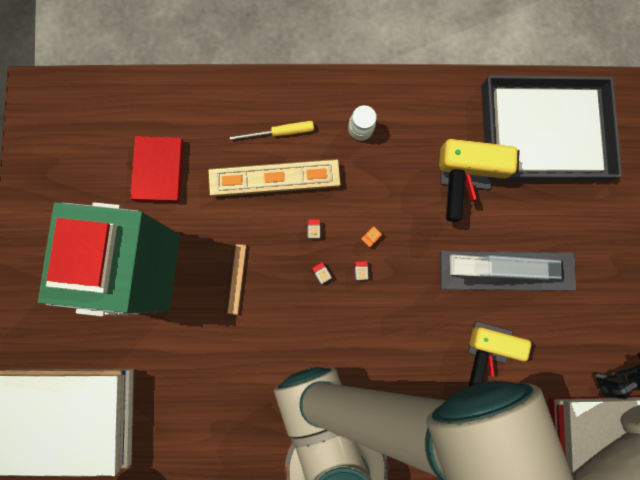

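View pics/wrist0.png

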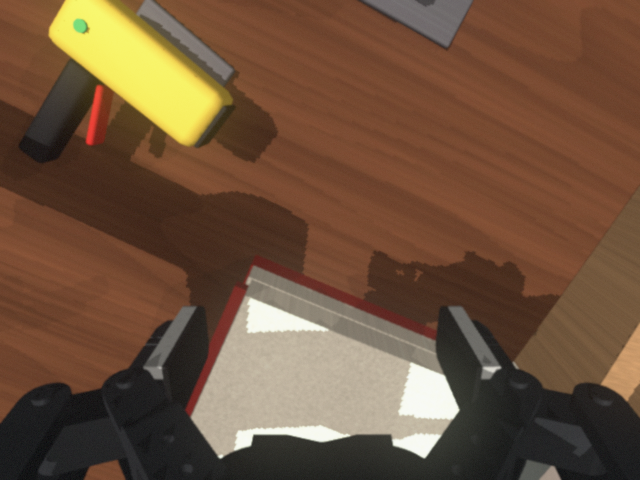

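```bash
python3 - <<'E'
from h import *
for n in ["top","scene"]:
    im=eyes.get_image(n); P=cloud(im)
    for nm in ["rack","board_center","bearers","tube","reader","trigger","glue_jar_center","ledger_center","driver","block0_center"]:
        for d in models.find_in(nm,im):
            if d["score"]<.2: continue
            l,t,r,b=map(int,d["box"]); q=P[t:b+1,l:r+1].reshape(-1,3); 
            print(n,nm,round(d["score"],2),[l,t,r,b],np.round(P[(t+b)//2,(l+r)//2],3))
    # bench check
    print("bench",np.nanmedian(P[200:215,520:600] if n=="top" else P[380:400,400:430],axis=(0,1)))
im=eyes.get_image("top")
save(im,"t_blocks",(280,200,420,300),5)
save(im,"t_tube",(430,130,590,400),2)
E
```

```text
top rack 0.69 [36, 201, 246, 315] [0.453 0.37  0.265]
top rack 0.5 [353, 103, 374, 141] [ 0.772 -0.062  0.09 ]
top board_center 0.85 [209, 159, 341, 194] [0.661 0.137 0.041]
top tube 0.58 [448, 256, 561, 280] [ 0.439 -0.348  0.134]
top reader 0.85 [469, 320, 532, 386] [ 0.259 -0.351  0.077]
top reader 0.65 [37, 202, 246, 316] [0.451 0.37  0.263]
top reader 0.62 [441, 136, 518, 220] [ 0.662 -0.345  0.012]
top reader 0.43 [353, 104, 378, 140] [ 0.772 -0.067  0.09 ]
top trigger 0.45 [462, 174, 478, 203] [ 0.622 -0.299  0.083]
top glue_jar_center 0.87 [355, 105, 377, 141] [ 0.77  -0.069  0.087]
top ledger_center 0.72 [130, 135, 183, 202] [0.684 0.414 0.029]
top driver 0.88 [226, 121, 314, 142] [0.778 0.15  0.012]
top block0_center 0.81 [351, 260, 369, 281] [ 0.445 -0.056  0.029]
top block0_center 0.65 [361, 227, 380, 247] [ 0.52  -0.08   0.027]
bench [ 0.59419537 -0.54137309 -0.00075138]
scene rack 0.9 [378, 148, 536, 283] [0.534 0.366 0.243]
scene board_center 0.61 [288, 295, 412, 316] [0.664 0.136 0.037]
scene bearers 0.54 [382, 321, 388, 323] [0.686 0.226 0.001]
scene bearers 0.34 [246, 323, 272, 364] [ 0.809 -0.062  0.09 ]
scene tube 0.89 [121, 195, 215, 230] [ 0.465 -0.358  0.118]
scene reader 0.78 [164, 156, 220, 197] [ 0.285 -0.346  0.079]
scene reader 0.65 [121, 247, 206, 330] [ 0.694 -0.308  0.107]
scene reader 0.35 [308, 345, 392, 358] [0.781 0.142 0.022]
scene glue_jar_center 0.88 [247, 321, 275, 362] [ 0.804 -0.058  0.092]
scene ledger_center 0.86 [436, 296, 488, 355] [0.698 0.41  0.03 ]
scene driver 0.81 [310, 346, 392, 357] [0.782 0.144 0.025]
scene driver 0.75 [121, 246, 205, 329] [ 0.695 -0.307  0.113]
scene block0_center 0.69 [275, 226, 289, 244] [ 0.45  -0.059  0.03 ]
scene block0_center 0.62 [262, 251, 282, 269] [ 0.532 -0.076  0.023]
bench [ 8.55825501e-01  2.93014831e-01 -1.27337312e-04]
```

View pics/t_blocks.png

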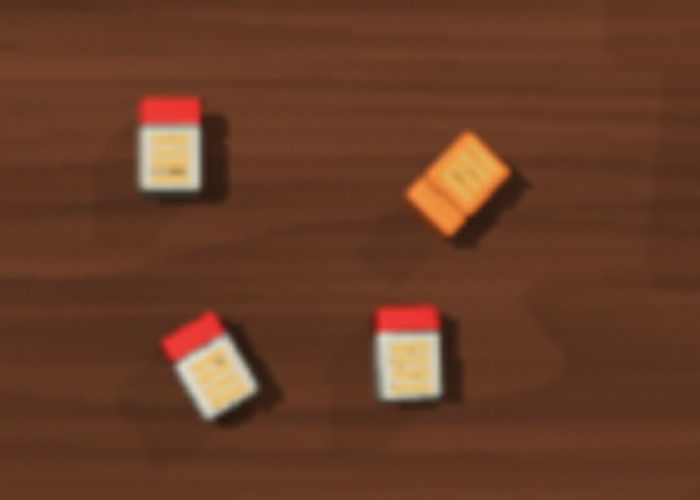

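View pics/t_tube.png

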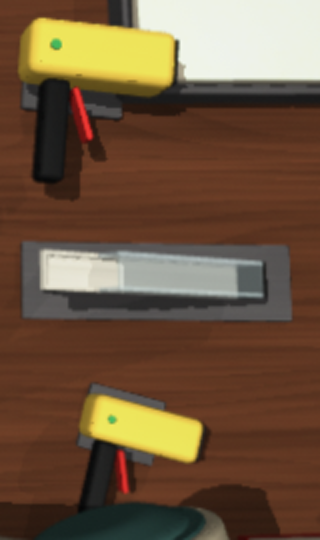

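```bash
cat >> h.py <<'E'
def rect(mask,P,name=""):
    q=P[mask]; q=q[np.isfinite(q).all(1)]
    (cx,cy),(w,h),a=cv2.minAreaRect(q[:,:2].astype(np.float32))
    print(name,"n",len(q),"c",round(cx,4),round(cy,4),"size",round(w,4),round(h,4),"ang",round(a,1),"z med",np.round(np.median(q[:,2]),4))
    return q
E
python3 - <<'E'
from h import *
for n in ["top","scene"]:
    im=eyes.get_image(n); P=cloud(im); Z=P[...,2]; X=P[...,0];Y=P[...,1]
    hsv=cv2.cvtColor(im["color"],cv2.COLOR_RGB2HSV)
    reg=(X>0.38)&(X<0.6)&(Y>-0.13)&(Y<0.1)&(Z>0.018)&(Z<0.04)
    k,lab,st,c=cv2.connectedComponentsWithStats(reg.astype(np.uint8))
    for i in range(1,k):
        if st[i,4]>30:
            m=lab==i; q=rect(m,P,n+" blk")
            red=m&(hsv[...,1]>150)&((hsv[...,0]<6)|(hsv[...,0]>174))
            if red.sum()>3: print("   red c",np.round(np.nanmean(P[red],0),4), "all mean",np.round(q.mean(0),4))
    rect((X>.55)&(X<.72)&(Y>-.05)&(Y<.3)&(Z>0.026)&(Z<0.05),P,n+" board")
    rect((X>.3)&(X<.56)&(Y>0.15)&(Y<.26)&(Z>0.010)&(Z<0.03),P,n+" batten")
    q=rect((X>.3)&(X<.6)&(Y>0.25)&(Y<.6)&(Z>0.29)&(Z<0.31),P,n+" racktop")
    rect((X>.6)&(X<.72)&(Y>-.45)&(Y<-.2)&(Z>0.095)&(Z<0.12),P,n+" head")
    rect((X>.5)&(X<.66)&(Y>-.29)&(Y<-.2)&(Z>0.085)&(Z<0.1)&(hsv[...,2]<60),P,n+" handle")
    rect((X>.5)&(X<.7)&(Y>-.35)&(Y<-.2)&(Z>0.05)&(Z<0.11)&(hsv[...,1]>150)&((hsv[...,0]<6)|(hsv[...,0]>174))&(hsv[...,2]>100),P,n+" trigger")
    q=rect((X>.38)&(X<.5)&(Y>-.46)&(Y<-.18)&(Z>0.02)&(Z<0.2),P,n+" tube")
    wall=(X>.3)&(X<.6)&(Y>0.28)&(Y<.42)&(Z>0.05)&(Z<0.29)
    if n=="top":
        w=P[wall]; A=np.c_[w[:,0],w[:,2],np.ones(len(w))]; s=np.linalg.lstsq(A,w[:,1],rcond=None)[0]; print("wall y=",s,"res",np.std(A@s-w[:,1]),"x",np.percentile(w[:,0],[1,99]))
E
```

```text
top blk n 222 c 0.5405 0.0492 size 0.0254 0.0424 ang 89.4 z med 0.0271
   red c [0.5559 0.0493 0.0268] all mean [0.5402 0.0493 0.027 ]
top blk n 219 c 0.5213 -0.0834 size 0.026 0.0421 ang 44.4 z med 0.0271
top blk n 230 c 0.4445 -0.0594 size 0.0417 0.0281 ang 3.0 z med 0.0267
   red c [ 0.4602 -0.059   0.0263] all mean [ 0.4442 -0.0592  0.0268]
top blk n 227 c 0.4389 0.0314 size 0.0419 0.0279 ang 29.1 z med 0.0273
   red c [0.4526 0.0391 0.0265] all mean [0.4386 0.0313 0.0272]
top board n 3421 c 0.6184 0.1369 size 0.1483 0.3006 ang 3.9 z med 0.0339
top batten n 731 c 0.4272 0.2258 size 0.0251 0.1604 ang 83.6 z med 0.0151
top racktop n 5201 c 0.4529 0.4508 size 0.1628 0.1861 ang 83.3 z med 0.2992
top head n 1973 c 0.6673 -0.3237 size 0.173 0.1053 ang 89.9 z med 0.1053
top handle n 647 c 0.6051 -0.2656 size 0.0313 0.1119 ang 82.7 z med 0.0906
top trigger n 147 c 0.6248 -0.3003 size 0.0598 0.0098 ang 10.4 z med 0.085
top tube n 1871 c 0.4433 -0.344 size 0.2322 0.0406 ang 88.8 z med 0.123
wall y= [-0.10086421  0.00727057  0.41615175] res 0.004927605821411919 x [0.3549176  0.53339222]
sce
[... 314 characters left out ...]
307 0.0426 ang 47.7 z med 0.0278
scene blk n 162 c 0.5432 0.0464 size 0.0276 0.0445 ang 89.4 z med 0.0278
   red c [0.5603 0.0461 0.0257] all mean [0.546  0.0466 0.0274]
scene board n 2748 c 0.6185 0.1347 size 0.1515 0.3012 ang 4.2 z med 0.0344
scene batten n 388 c 0.4295 0.2238 size 0.0239 0.1644 ang 83.4 z med 0.0156
scene racktop n 2178 c 0.4554 0.4493 size 0.1611 0.188 ang 83.0 z med 0.2994
scene head n 1362 c 0.6622 -0.3271 size 0.1159 0.1724 ang 0.3 z med 0.1069
scene handle n 353 c 0.6055 -0.2663 size 0.0269 0.1005 ang 82.9 z med 0.0917
scene trigger n 85 c 0.6247 -0.3013 size 0.0578 0.0079 ang 15.5 z med 0.0867
scene tube n 1628 c 0.4446 -0.345 size 0.2297 0.047 ang 89.0 z med 0.1134
```

```bash
python3 - <<'E'
from h import *
for n in ["top","scene"]:
    im=eyes.get_image(n); P=cloud(im); Z=P[...,2]; X=P[...,0];Y=P[...,1]
    rect((X>.58)&(X<.72)&(Y>-.05)&(Y<.3)&(Z>0.028)&(Z<0.05),P,n+" board")
    # tube: profile along y
    m=(X>.38)&(X<.5)&(Y>-.48)&(Y<-.15)&(Z>0.02)&(Z<0.2)
    for y0 in np.arange(-.46,-.2,.02):
        q=P[m&(Y>y0)&(Y<y0+.02)]
        if len(q)>5: print(n,round(y0+.01,3),"z pct",np.round(np.percentile(q[:,2],[5,25,50,75,95]),3),"x",np.round(np.percentile(q[:,0],[2,50,98]),3))
    save(im,n+"_tz",(435,245,585,300) if n=="top" else (100,180,230,255),5)
E
```

```text
top board n 3331 c 0.6602 0.1397 size 0.0625 0.301 ang 4.2 z med 0.0341
top -0.45 z pct [0.076 0.082 0.084 0.087 0.09 ] x [0.423 0.44  0.46 ]
top -0.43 z pct [0.071 0.091 0.094 0.096 0.099] x [0.423 0.441 0.461]
top -0.41 z pct [0.067 0.101 0.103 0.105 0.108] x [0.424 0.441 0.46 ]
top -0.39 z pct [0.102 0.109 0.112 0.114 0.117] x [0.424 0.441 0.462]
top -0.37 z pct [0.098 0.119 0.122 0.124 0.127] x [0.425 0.442 0.461]
top -0.35 z pct [0.125 0.128 0.132 0.134 0.137] x [0.425 0.444 0.463]
top -0.33 z pct [0.103 0.136 0.14  0.143 0.146] x [0.423 0.443 0.462]
top -0.31 z pct [0.107 0.111 0.119 0.147 0.151] x [0.424 0.445 0.463]
top -0.29 z pct [0.115 0.118 0.121 0.124 0.129] x [0.425 0.445 0.464]
top -0.27 z pct [0.122 0.127 0.13  0.133 0.137] x [0.425 0.444 0.464]
top -0.25 z pct [0.134 0.137 0.139 0.143 0.147] x [0.425 0.446 0.464]
top -0.23 z pct [0.142 0.147 0.151 0.153 0.156] x [0.427 0.445 0.465]
scene board n 2655 c 0.6628 0.1379 size 0.0633 0.301 ang 4.2 z med 0.0346
scene -0.45 z pct [0.025 0.05  0.074 0.087 0.09 ] x [0.425 0.458 0.464]
scene -0.43 z pct [0.053 0.07  0.088 0.096 0.101] x [0.426 0.46  0.465]
scene -0.41 z pct [0.068 0.084 0.101 0.106 0.111] x [0.426 0.461 0.465]
scene -0.39 z pct [0.077 0.094 0.11  0.115 0.12 ] x [0.425 0.462 0.465]
scene -0.37 z pct [0.086 0.1   0.119 0.125 0.129] x [0.427 0.462 0.466]
scene -0.35 z pct [0.093 0.109 0.127 0.134 0.138] x [0.429 0.462 0.467]
scene -0.33 z pct [0.104 0.115 0.134 0.143 0.147] x [0.426 0.462 0.466]
scene -0.31 z pct [0.112 0.117 0.128 0.142 0.151] x [0.425 0.446 0.467]
scene -0.29 z pct [0.041 0.103 0.122 0.126 0.132] x [0.425 0.458 0.468]
scene -0.27 z pct [0.027 0.055 0.089 0.131 0.138] x [0.427 0.452 0.467]
scene -0.25 z pct [0.136 0.14  0.143 0.147 0.151] x [0.426 0.447 0.468]
scene -0.23 z pct [0.144 0.151 0.153 0.155 0.158] x [0.428 0.449 0.469]
```

View pics/top_tz.png

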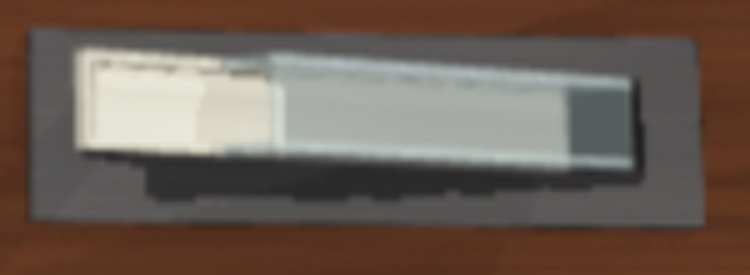

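View pics/scene_tz.png

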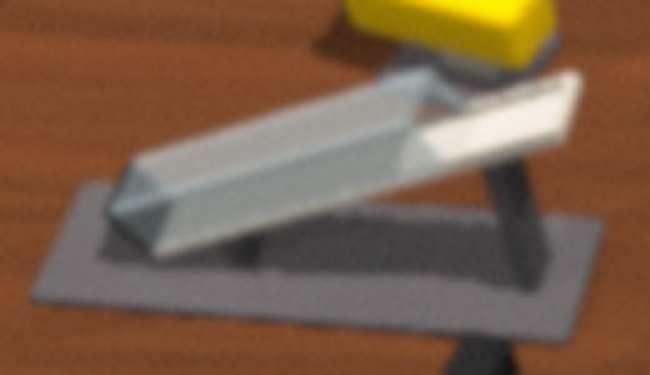

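Request:
send_rows(deltas=[{"dp": [0.5, 1, 0], "rotation": [0, 0, 1]}, {"dp": [0.5, 1, 0], "rotation": [0, 0, 1]}, {"dp": [0.5, 1, 0], "rotation": [0, 0, 1]}, {"dp": [0.5, 1, 0], "rotation": [0, 0, 1]}, {"dp": [0.5, 1, 0], "rotation": [0, 0, 1]}], fingers=-0.4)

```text
clock: 1.92
position: [0.3032, -0.3987, 0.2507]
ee_rot: [-0.0, 0.892, 0.453, 0.0]
contact_force: [0.3, 0.1, -0.3]
width: 0.06
```

Request:
send_rows(deltas=[{"dp": [0.5, 1, 0], "rotation": [0, 0, 1]}, {"dp": [0.5, 1, 0], "rotation": [0, 0, 1]}, {"dp": [0.5, 1, 0], "rotation": [0, 0, 1]}, {"dp": [0.5, 1, 0], "rotation": [0, 0, 1]}, {"dp": [0.5, 1, 0], "rotation": [0, 0, 1]}])

```text
clock: 2.33
position: [0.363, -0.2803, 0.2506]
ee_rot: [0.0, 0.753, 0.658, 0.0]
contact_force: [0.5, 0.1, -0.0]
width: 0.0598
```

Request:
send_rows(deltas=[{"dp": [0.5, 1, 0], "rotation": [0, 0, 1]}, {"dp": [0.5, 1, 0], "rotation": [0, 0, 1]}, {"dp": [0.5, 1, 0], "rotation": [0, 0, 1]}, {"dp": [0.5, 1, 0], "rotation": [0, 0, 1]}, {"dp": [0.5, 1, 0], "rotation": [0, 0, 1]}])

```text
clock: 2.75
position: [0.4235, -0.1613, 0.2504]
ee_rot: [0.001, 0.567, 0.824, -0.0]
contact_force: [-0.8, -0.1, -0.5]
width: 0.0597
```

Request:
send_rows(deltas=[{"dp": [0.5, 1, 0], "rotation": [0, 0, 1]}, {"dp": [0.5, 1, 0], "rotation": [0, 0, 1]}, {"dp": [0.5, 1, 0], "rotation": [0, 0, 1]}, {"dp": [0.5, 1, 0], "rotation": [0, 0, 1]}, {"dp": [0.5, 1, 0], "rotation": [0, 0, 1]}])

```text
clock: 3.17
position: [0.4839, -0.0419, 0.2502]
ee_rot: [0.001, 0.347, 0.938, -0.0]
contact_force: [0.8, -1.2, -0.5]
width: 0.06
```

Request:
send_rows(deltas=[{"dp": [0.5, 0.75, -0.5], "rotation": [0, 0, 1]}, {"dp": [0.5, 0.75, -0.5], "rotation": [0, 0, 1]}, {"dp": [0.5, 0.75, -0.5], "rotation": [0, 0, 1]}, {"dp": [0.5, 0.75, -0.5], "rotation": [0, 0, 1]}, {"dp": [0.5, 0.75, -0.5], "rotation": [0, 0, 1]}])

```text
clock: 3.58
position: [0.5427, 0.0465, 0.1885]
ee_rot: [-0.001, 0.106, 0.994, -0.001]
contact_force: [-0.2, -1.3, 1.0]
width: 0.0596
```

Request:
send_rows(deltas=[{"dp": [0, 0, -0.2], "rotation": [0, 0, 0.4]}, {"dp": [0, 0, -0.2], "rotation": [0, 0, 0.4]}, {"dp": [0, 0, -0.2], "rotation": [0, 0, 0.4]}, {"dp": [0, 0, -0.2], "rotation": [0, 0, 0.4]}])

```text
clock: 3.92
position: [0.5426, 0.046, 0.167]
ee_rot: [0.001, 0.008, 1.0, -0.001]
contact_force: [-0.0, -0.6, 0.3]
width: 0.0597
```

```bash
cat >> h.py <<'E'
def blocks(im,P=None,reg=None,pr=True):
    if P is None: P=cloud(im)
    Z=P[...,2]; X=P[...,0];Y=P[...,1]
    hsv=cv2.cvtColor(im["color"],cv2.COLOR_RGB2HSV)
    if reg is None: reg=(X>0.2)&(X<0.75)&(Y>-.25)&(Y<.2)
    m=reg&(Z>0.022)&(Z<0.034)
    k,lab,st,c=cv2.connectedComponentsWithStats(m.astype(np.uint8))
    out=[]
    for i in range(1,k):
        if st[i,4]<60: continue
        mm=lab==i; q=P[mm]
        (cx,cy),(w,h),a=cv2.minAreaRect(q[:,:2].astype(np.float32))
        if max(w,h)>.055 or min(w,h)<.02: continue
        red=mm&(hsv[...,1]>150)&((hsv[...,0]<6)|(hsv[...,0]>174))
        if red.sum()<5: continue
        d=np.nanmean(P[red],0)-q.mean(0)
        ang=a if w>h else a+90
        az=np.degrees(np.arctan2(d[1],d[0]))
        ang=min([ang+180*j for j in range(-3,4)],key=lambda t:abs(t-az))
        px=np.argwhere(mm).mean(0)[::-1]
        out.append((cx,cy,ang)); 
        if pr: print("block c",round(cx,4),round(cy,4),"mean",np.round(q.mean(0),4),"size",round(w,4),round(h,4),"red az",round(ang,1),round(az,1),"px",np.round(px))
    return out
E
python3 - <<'E'
from h import *
for n in ["wrist","top","scene"]:
    im=eyes.get_image(n); print(n); blocks(im); save(im,n+"1")
    for d in models.find_in("block0_center",im): print(d)
E
```

```text
wrist
block c 0.4394 0.0309 mean [0.4391 0.0311 0.0284] size 0.0422 0.0283 red az 30.4 30.1 px [293.  57.]
block c 0.4445 -0.0594 mean [ 0.4442 -0.0583  0.0281] size 0.0419 0.0288 red az 1.7 1.7 px [148.  70.]
block c 0.5409 0.048 mean [0.5396 0.0481 0.0283] size 0.0277 0.0423 red az -0.0 0.5 px [324. 215.]
{'box': [101.3, 154.5, 175.5, 226.5], 'score': 0.7}
top
block c 0.4391 0.0315 mean [0.44   0.0314 0.0274] size 0.0414 0.0279 red az 29.0 30.8 px [322. 272.]
{'box': [362.9, 227.7, 380.2, 248.1], 'score': 0.76}
scene
block c 0.4457 -0.062 mean [ 0.4484 -0.0616  0.0279] size 0.0449 0.0289 red az 2.4 2.8 px [281. 235.]
block c 0.4413 0.0293 mean [0.4426 0.0289 0.0279] size 0.0436 0.0289 red az 30.7 30.5 px [314. 235.]
block c 0.5432 0.0465 mean [0.5443 0.0464 0.0278] size 0.0279 0.0417 red az -1.4 -4.1 px [317. 265.]
{'box': [261.5, 252.8, 282.8, 272.0], 'score': 0.77}
{'box': [275.4, 227.1, 288.3, 245.3], 'score': 0.56}
```

View pics/wrist1.png

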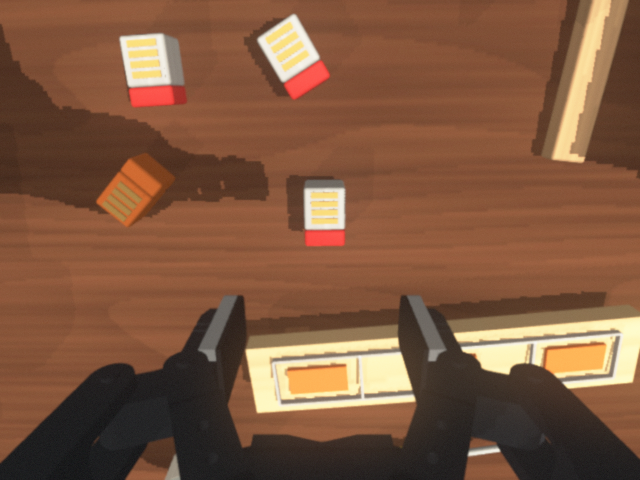

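View pics/top1.png

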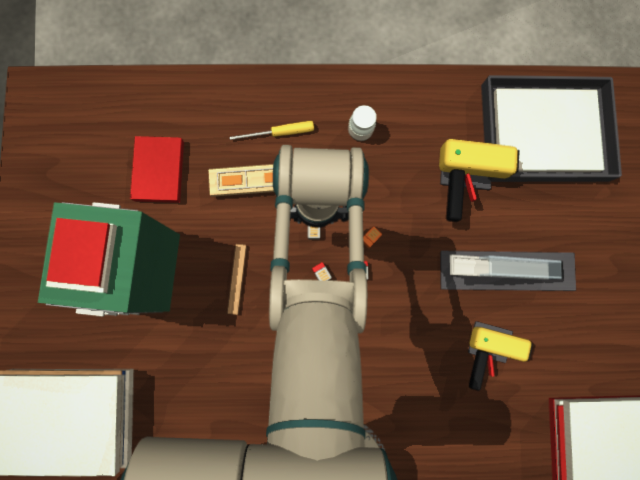

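Request:
send_rows(deltas=[{"dp": [-0.015, 0.017, -0.9], "rotation": [0, 0, 0]}, {"dp": [-0.015, 0.017, -0.9], "rotation": [0, 0, 0]}, {"dp": [-0.015, 0.017, -0.9], "rotation": [0, 0, 0]}, {"dp": [-0.015, 0.017, -0.9], "rotation": [0, 0, 0]}])

```text
clock: 4.55
position: [0.5361, 0.0507, 0.0537]
ee_rot: [-0.005, 0.004, 1.0, 0.0]
contact_force: [-0.6, 0.4, -0.2]
width: 0.0601
```

Request:
send_rows(deltas=[{"dp": [0, 0, -0.13], "rotation": [0, 0, 0]}, {"dp": [0, 0, -0.26], "rotation": [0, 0, 0]}, {"dp": [0, 0, -0.26], "rotation": [0, 0, 0]}])

```text
clock: 4.8
position: [0.5399, 0.0505, 0.0265]
ee_rot: [-0.001, 0.004, 1.0, 0.0]
contact_force: [-1.0, -0.5, -0.4]
width: 0.0599
```

Request:
send_rows(deltas=[{"dp": [0, 0, 0], "rotation": [0, 0, 0]}, {"dp": [0, 0, 0], "rotation": [0, 0, 0]}, {"dp": [0, 0, 0], "rotation": [0, 0, 0]}, {"dp": [0, 0, 0], "rotation": [0, 0, 0]}, {"dp": [0, 0, 0], "rotation": [0, 0, 0]}, {"dp": [0, 0, 0], "rotation": [0, 0, 0]}], fingers=0.6, grip_force=60)

```text
clock: 5.3
position: [0.5419, 0.0505, 0.0291]
ee_rot: [0.002, 0.003, 1.0, -0.0]
contact_force: [0.6, 0.2, 5.3]
width: 0.0269
```

Request:
send_rows(deltas=[{"dp": [0, 0, 1], "rotation": [0, 0, 0]}, {"dp": [0, 0, 1], "rotation": [0, 0, 0]}, {"dp": [0, 0, 1], "rotation": [0, 0, 0]}, {"dp": [0, 0, 1], "rotation": [0, 0, 0]}])

```text
clock: 5.63
position: [0.5454, 0.0505, 0.1553]
ee_rot: [0.008, 0.003, 1.0, -0.0]
contact_force: [1.1, -0.5, -0.4]
width: 0.0268
```

Request:
send_rows(deltas=[{"dp": [-0.27, -0.86, 0.9], "rotation": [0, 0, -1]}, {"dp": [-0.27, -0.86, 0.9], "rotation": [0, 0, -1]}, {"dp": [-0.27, -0.86, 0.9], "rotation": [0, 0, -1]}, {"dp": [-0.27, -0.86, 0.9], "rotation": [0, 0, -1]}, {"dp": [-0.27, -0.86, 0.9], "rotation": [0, 0, -1]}])

```text
clock: 6.05
position: [0.5092, -0.0564, 0.26]
ee_rot: [0.005, 0.254, 0.967, -0.001]
contact_force: [-0.2, 0.2, -0.4]
width: 0.0266
```

Request:
send_rows(deltas=[{"dp": [-0.27, -0.86, 0], "rotation": [0, 0, -1]}, {"dp": [-0.27, -0.86, 0], "rotation": [0, 0, -1]}, {"dp": [-0.27, -0.86, 0], "rotation": [0, 0, -1]}, {"dp": [-0.27, -0.86, 0], "rotation": [0, 0, -1]}, {"dp": [-0.27, -0.86, 0], "rotation": [0, 0, -1]}])

```text
clock: 6.47
position: [0.4749, -0.1564, 0.2542]
ee_rot: [-0.001, 0.484, 0.875, 0.0]
contact_force: [0.6, 0.8, -1.0]
width: 0.0265
```

Request:
send_rows(deltas=[{"dp": [-0.27, -0.86, 0], "rotation": [0, 0, -1]}, {"dp": [-0.27, -0.86, 0], "rotation": [0, 0, -1]}, {"dp": [-0.27, -0.86, 0], "rotation": [0, 0, -1]}, {"dp": [-0.27, -0.86, 0], "rotation": [0, 0, -1]}, {"dp": [-0.27, -0.86, 0], "rotation": [0, 0, -1]}])

```text
clock: 6.88
position: [0.4431, -0.2591, 0.2543]
ee_rot: [-0.001, 0.684, 0.73, 0.0]
contact_force: [-0.2, 1.5, -1.1]
width: 0.0266
```

Request:
send_rows(deltas=[{"dp": [0, 0, 0], "rotation": [0, 0, -0.18]}, {"dp": [0, 0, 0], "rotation": [0, 0, -0.18]}, {"dp": [0, 0, 0], "rotation": [0, 0, -0.18]}])

```text
clock: 7.13
position: [0.4436, -0.2576, 0.2548]
ee_rot: [-0.0, 0.714, 0.701, 0.0]
contact_force: [-0.2, -0.7, -1.3]
width: 0.0266
```

Request:
send_rows(deltas=[{"dp": [0, 0, 0], "rotation": [0.873, -0.017, 0]}, {"dp": [0, 0, 0], "rotation": [0.873, -0.017, 0]}, {"dp": [0, 0, 0], "rotation": [0.873, -0.017, 0]}, {"dp": [0, 0, 0], "rotation": [0.873, -0.017, 0]}, {"dp": [0, 0, 0], "rotation": [0.873, -0.017, 0]}, {"dp": [0, 0, 0], "rotation": [0.873, -0.017, 0]}])

```text
clock: 7.63
position: [0.4434, -0.2592, 0.2543]
ee_rot: [-0.152, 0.698, 0.682, 0.154]
contact_force: [-0.4, 0.6, -0.3]
width: 0.0267
```

```bash
python3 - <<'E'
from h import *
s=monitor.get_state(); print({k:np.round(v,4) for k,v in s.items()})
q=s["ee_rot"]; print(R.from_quat([q[1],q[2],q[3],q[0]]).as_matrix().round(3))
im=eyes.get_image("wrist"); save(im,"w2"); im=eyes.get_image("scene"); save(im,"s2",(60,100,260,260),4)
E
```

```text
{'clock': np.float64(7.6333), 'qpos': array([-0.8596,  0.328 ,  1.5   ,  0.2863,  1.6454, -0.8625]), 'qd': array([ 0.0244, -0.0362,  0.0086,  0.0017,  0.0032,  0.0133]), 'effort': array([ -1.0017, -41.5051, -22.7653,   1.5473,   1.8302,  -0.0421]), 'position': array([ 0.4434, -0.2592,  0.2543]), 'ee_rot': array([-0.1523,  0.6985,  0.6821,  0.154 ]), 'contact_force': array([-0.4317,  0.5541, -0.2899]), 'moment': array([-0.1908,  0.005 ,  0.0406]), 'width': np.float64(0.0267)}
[[ 0.022  1.     0.007]
 [ 0.906 -0.023  0.423]
 [ 0.423 -0.003 -0.906]]
```

View pics/w2.png

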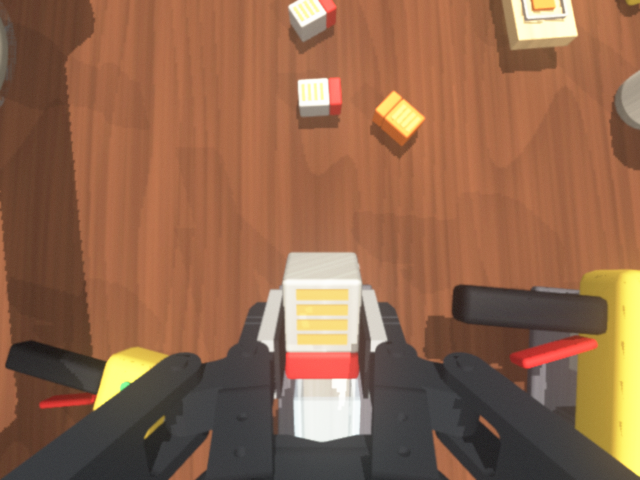

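View pics/s2.png

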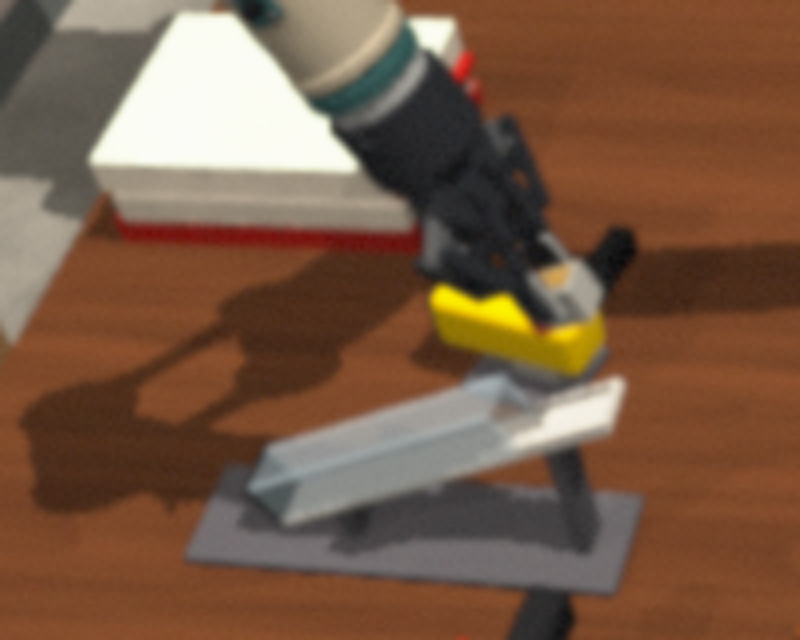

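```bash
cat >> h.py <<'E'
def Ttool(s=None):
    s=s or monitor.get_state(); q=s["ee_rot"]
    return np.array(s["position"]),R.from_quat([q[1],q[2],q[3],q[0]]).as_matrix()
E
python3 - <<'E'
from h import *
im=eyes.get_image("wrist"); P=cloud(im); p,Rt=Ttool(); L=(P-p)@Rt
hsv=cv2.cvtColor(im["color"],cv2.COLOR_RGB2HSV)
for v in range(240,480,8): print(v,np.round(L[v,322]*1000,1),np.round(P[v,322]*1000,1),im["color"][v,322])
b=np.abs(L[...,0])<.04; m=b&(np.abs(L[...,1])<.0135)&(L[...,2]<.03)&(L[...,2]>-.02)
print(np.nanpercentile(L[m]*1000,[2,50,98],axis=0))
for u in range(280,366,6): print(u,np.round(L[330,u]*1000,1),np.round(L[410,u]*1000,1),np.round(P[410,u]*1000,1))
E
```

```text
240 [-5.680e+01 -2.000e-01  2.554e+02] [ 4.441e+02 -2.017e+02  2.000e-01] [163 107  77]
248 [-6.400e+01 -2.000e-01  2.517e+02] [ 444.  -209.7    0.5] [163 107  76]
256 [22.1 -0.  22.2] [ 444.  -228.4  244.9] [213 206 192]
264 [21.9 -0.  14.9] [ 443.9 -231.7  251.4] [219 213 198]
272 [22.1 -0.   7.3] [ 443.9 -234.7  258.4] [218 211 196]
280 [21.2 -0.   2.6] [ 443.8 -237.5  262.3] [250 248 241]
288 [19.4 -0.   0.3] [ 443.8 -240.2  263.7] [242 233 213]
296 [16.  -0.   0.9] [ 443.7 -243.   261.7] [250 221 127]
304 [12.9 -0.   0.7] [ 443.6 -245.8  260.5] [240 220 172]
312 [ 9.9 -0.1  0.4] [ 443.6 -248.6  259.5] [250 221 126]
320 [ 6.6 -0.1  0.7] [ 443.5 -251.6  257.9] [244 211 131]
328 [ 3.  -0.1  1.2] [ 443.4 -254.6  256. ] [250 223 132]
336 [-0.1 -0.1  0.8] [ 443.4 -257.5  255. ] [250 220 127]
344 [-2.5 -0.1 -0.5] [ 443.3 -260.3  255.1] [247 226 167]
352 [-8.2 -0.1  2.7] [ 443.2 -264.1  249.9] [245 159 147]
360 [-11.5  -0.1   2.3] [ 443.1 -267.3  248.8] [254  96  86]
368 [-14.6  -0.1   1.8] [ 443.  -270.3  247.9] [254  95  85]
376 [-19.2  -0.1   3. ] [ 442.9 -274.   244.9] [253  92  82]
[... 1158 characters left out ...]
8] [-100.2  -11.2   72.6] [ 430.7 -317.9  147.7]
310 [ 2.7 -4.3  0.4] [-100.9   -7.5   73.2] [ 434.4 -318.2  146.8]
316 [ 2.8 -2.2  0.3] [-100.2   -3.8   72.5] [ 438.1 -318.   147.7]
322 [ 3.  -0.1 -0.1] [-99.6  -0.2  71.9] [ 441.7 -317.8  148.6]
328 [2.7 2.1 0.4] [-99.2   3.5  71.4] [ 445.4 -317.7  149.2]
334 [2.9 4.2 0. ] [-100.     7.1   72.3] [ 449.  -318.2  148. ]
340 [2.9 6.3 0.1] [-100.    10.8   72.3] [ 452.7 -318.2  148.1]
346 [2.6 8.5 0.5] [-100.1   14.5   72.4] [ 456.4 -318.4  147.8]
352 [ 2.  10.7  1.5] [-99.4  18.1  71.6] [ 460.  -318.2  148.9]
358 [ 1.6 12.9  2. ] [-100.1   21.8   72.4] [ 463.7 -318.6  147.9]
364 [ 11.7  13.2 -13.7] [-200.1   39.4  179.8] [ 480.  -364.4    8.3]
```

Request:
send_rows(deltas=[{"dp": [0.015, -0.22, -0.66], "rotation": [0, 0, 0]}, {"dp": [0.015, -0.22, -0.66], "rotation": [0, 0, 0]}, {"dp": [0.015, -0.22, -0.66], "rotation": [0, 0, 0]}, {"dp": [0.015, -0.22, -0.66], "rotation": [0, 0, 0]}])

```text
clock: 8.12
position: [0.4446, -0.2837, 0.1755]
ee_rot: [-0.154, 0.699, 0.681, 0.154]
contact_force: [0.0, 0.5, -1.2]
width: 0.0265
```

Request:
send_rows(deltas=[{"dp": [0, 0.02, -0.06], "rotation": [0, 0, 0]}, {"dp": [0, 0.036, -0.1], "rotation": [0, 0, 0]}, {"dp": [0, 0.036, -0.135], "rotation": [0, 0, 0]}, {"dp": [0, 0.036, -0.135], "rotation": [0, 0, 0]}])

```text
clock: 8.45
position: [0.445, -0.2805, 0.1601]
ee_rot: [-0.152, 0.699, 0.682, 0.154]
contact_force: [-0.2, 0.1, -1.3]
width: 0.0266
```

```bash
python3 - <<'E'
from h import *
s=monitor.get_state(); print(s["position"],s["contact_force"],s["width"])
im=eyes.get_image("wrist"); save(im,"w3",(180,200,500,440),2.5);P=cloud(im); p,Rt=Ttool(); L=(P-p)@Rt
im=eyes.get_image("scene"); save(im,"s3",(100,140,240,250),5)
E
```

```text
[ 0.44502785 -0.28050611  0.16014111] [-0.18458891  0.10856418 -1.32534127] 0.02659110769081147
```

View pics/w3.png

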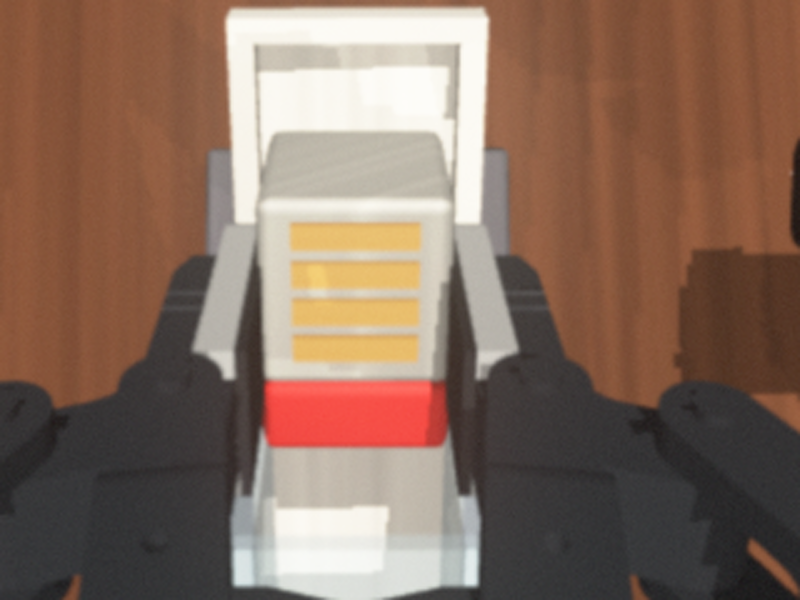

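View pics/s3.png

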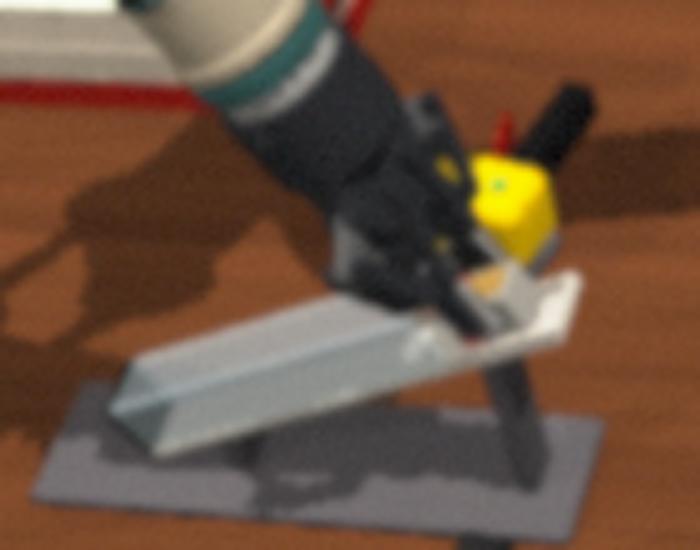

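Request:
send_rows(deltas=[{"dp": [0.002, 0.005, -0.012], "rotation": [0, 0, 0]}, {"dp": [0.002, 0.005, -0.012], "rotation": [0, 0, 0]}])

```text
clock: 8.72
position: [0.4453, -0.2806, 0.1585]
ee_rot: [-0.152, 0.699, 0.681, 0.154]
contact_force: [-0.6, 0.6, -1.4]
width: 0.0264
```

Request:
send_rows(deltas=[{"dp": [0, 0, 0], "rotation": [0, 0, 0]}, {"dp": [0, 0, 0], "rotation": [0, 0, 0]}, {"dp": [0, 0, 0], "rotation": [0, 0, 0]}, {"dp": [0, 0, 0], "rotation": [0, 0, 0]}, {"dp": [0, 0, 0], "rotation": [0, 0, 0]}, {"dp": [0, 0, 0], "rotation": [0, 0, 0]}, {"dp": [0, 0, 0], "rotation": [0, 0, 0]}, {"dp": [0, 0, 0], "rotation": [0, 0, 0]}], fingers=-0.2)

```text
clock: 9.38
position: [0.4453, -0.2806, 0.1583]
ee_rot: [-0.152, 0.699, 0.681, 0.154]
contact_force: [-0.7, 0.0, -0.1]
width: 0.0512
```

```bash
python3 - <<'E'
from h import *
im=eyes.get_image("wrist"); save(im,"w4",(180,200,500,440),2.5)
im=eyes.get_image("scene"); save(im,"s4",(100,140,240,250),5)
E
```

```text
(no output)
```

View pics/w4.png

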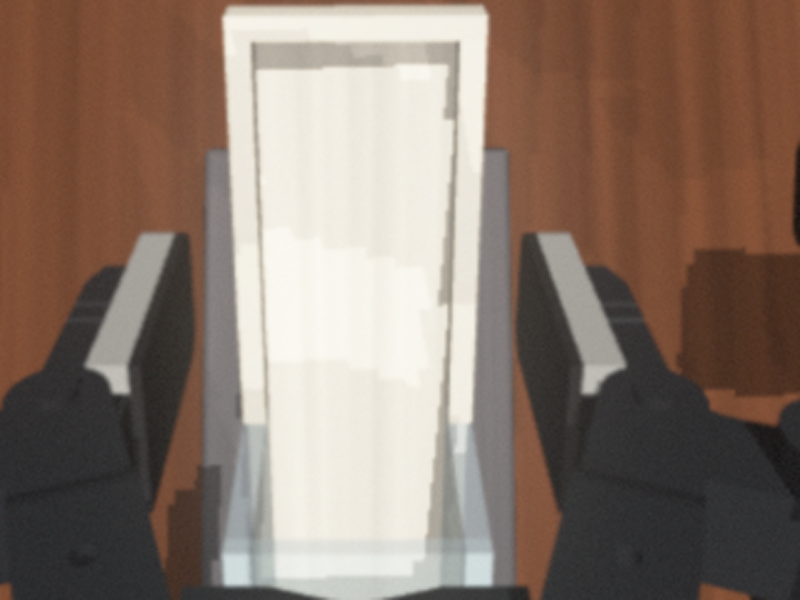

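View pics/s4.png

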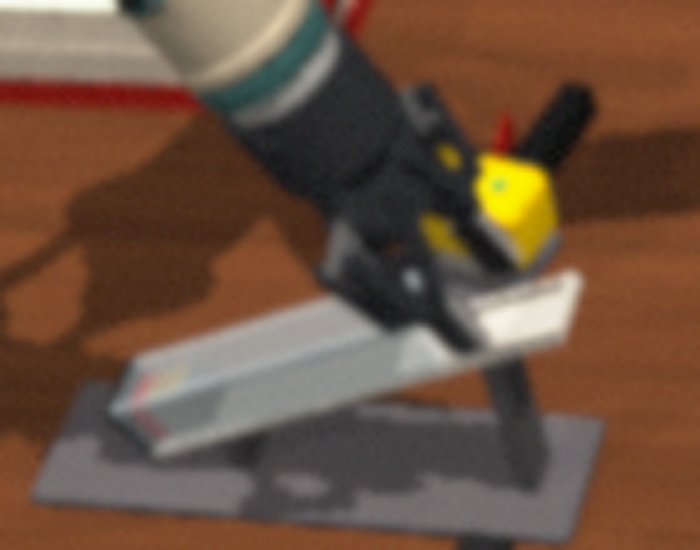

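Request:
send_rows(deltas=[{"dp": [0, -0.2, 0.43], "rotation": [0, 0, 0]}, {"dp": [0, -0.2, 0.43], "rotation": [0, 0, 0]}, {"dp": [0, 0.2, 1], "rotation": [-0.873, 0.017, 0]}, {"dp": [0, 0.6, 1], "rotation": [-0.873, 0.017, 0]}, {"dp": [0, 0.6, 1], "rotation": [-0.873, 0.017, 0]}, {"dp": [0, 0.6, 1], "rotation": [-0.873, 0.017, 0]}, {"dp": [0, 0.6, 1], "rotation": [-0.873, 0.017, 0]}])

```text
clock: 10.07
position: [0.4453, -0.2044, 0.2807]
ee_rot: [0.002, 0.714, 0.7, 0.0]
contact_force: [-0.4, -0.0, -0.6]
width: 0.0513
```

Request:
send_rows(deltas=[{"dp": [0, 0.62, -0.1], "rotation": [0, 0, 1]}, {"dp": [0, 0.62, -0.1], "rotation": [0, 0, 1]}, {"dp": [0, 0.62, -0.1], "rotation": [0, 0, 1]}, {"dp": [0, 0.62, -0.1], "rotation": [0, 0, 1]}, {"dp": [0, 0.62, -0.1], "rotation": [0, 0, 1]}])

```text
clock: 10.48
position: [0.4452, -0.1347, 0.2655]
ee_rot: [-0.001, 0.521, 0.854, 0.0]
contact_force: [0.3, 0.2, 0.1]
width: 0.0515
```

Request:
send_rows(deltas=[{"dp": [0, 0.62, -0.1], "rotation": [0, 0, 1]}, {"dp": [0, 0.62, -0.1], "rotation": [0, 0, 1]}, {"dp": [0, 0.62, -0.1], "rotation": [0, 0, 1]}, {"dp": [0, 0.62, -0.1], "rotation": [0, 0, 1]}, {"dp": [0, 0.62, -0.1], "rotation": [0, 0, 1]}])

```text
clock: 10.9
position: [0.4454, -0.0604, 0.2537]
ee_rot: [-0.001, 0.295, 0.956, 0.0]
contact_force: [0.5, -0.2, 0.0]
width: 0.0506
```

Request:
send_rows(deltas=[{"dp": [0, 0, -0.6], "rotation": [0, 0, 1]}, {"dp": [0, 0, -0.6], "rotation": [0, 0, 1]}, {"dp": [0, 0, -0.6], "rotation": [0, 0, 1]}, {"dp": [0, 0, -0.6], "rotation": [0, 0, 1]}, {"dp": [0, 0, -0.6], "rotation": [0, 0, 1]}])

```text
clock: 11.32
position: [0.4451, -0.0609, 0.1813]
ee_rot: [-0.001, 0.051, 0.999, 0.0]
contact_force: [-0.8, 0.5, -0.4]
width: 0.0514
```

Request:
send_rows(deltas=[{"dp": [0, 0, 0], "rotation": [0, 0, 0.25]}, {"dp": [0, 0, 0], "rotation": [0, 0, 0.25]}, {"dp": [0, 0, 0], "rotation": [0, 0, 0.25]}], fingers=-0.4)

```text
clock: 11.57
position: [0.4456, -0.0605, 0.1824]
ee_rot: [0.0, -0.01, 1.0, 0.0]
contact_force: [0.4, 0.6, 0.0]
width: 0.0597
```

```bash
python3 - <<'E'
from h import *
p,Rt=Ttool(); print(p,Rt.round(3).tolist())
im=eyes.get_image("wrist"); save(im,"w5"); blocks(im)
E
```

```text
[ 0.44560494 -0.06053856  0.18239527] [[-1.0, -0.02, 0.0], [-0.02, 1.0, 0.0], [-0.0, 0.0, -1.0]]
block c 0.4388 0.0308 mean [0.4377 0.0297 0.0283] size 0.042 0.0286 red az 29.9 -9.2 px [447. 205.]
block c 0.4446 -0.0602 mean [ 0.4432 -0.0602  0.0283] size 0.0426 0.0276 red az 2.2 -31.3 px [321. 210.]
```

View pics/w5.png

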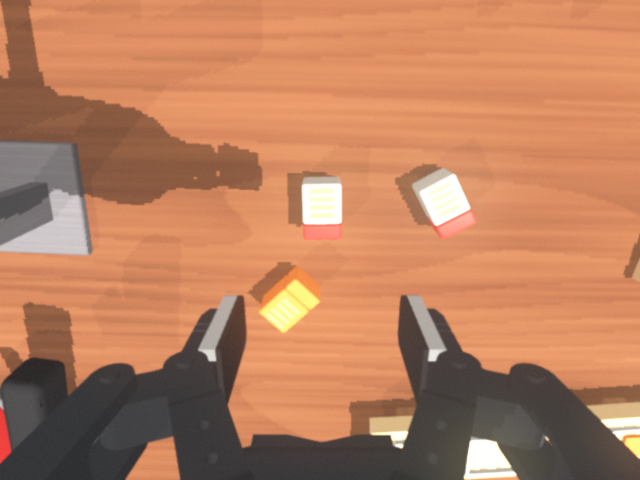

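Request:
send_rows(deltas=[{"dp": [-0.008, 0.003, -1], "rotation": [0, 0, 0.03]}, {"dp": [-0.008, 0.003, -1], "rotation": [0, 0, 0.03]}, {"dp": [-0.008, 0.003, -1], "rotation": [0, 0, 0.03]}, {"dp": [-0.008, 0.003, -1], "rotation": [0, 0, 0.03]}])

```text
clock: 11.95
position: [0.4394, -0.0582, 0.0573]
ee_rot: [-0.006, -0.019, 1.0, 0.002]
contact_force: [-1.1, 1.4, -0.6]
width: 0.0597
```

Request:
send_rows(deltas=[{"dp": [0, 0, -0.14], "rotation": [0, 0, 0]}, {"dp": [0, 0, -0.28], "rotation": [0, 0, 0]}, {"dp": [0, 0, -0.28], "rotation": [0, 0, 0]}, {"dp": [0, 0, -0.28], "rotation": [0, 0, 0]}])

```text
clock: 12.28
position: [0.4449, -0.0597, 0.0296]
ee_rot: [0.0, -0.021, 1.0, 0.0]
contact_force: [0.6, 0.5, -0.2]
width: 0.0598
```

Request:
send_rows(deltas=[{"dp": [0, 0, 0], "rotation": [0, 0, 0]}, {"dp": [0, 0, 0], "rotation": [0, 0, 0]}, {"dp": [0, 0, 0], "rotation": [0, 0, 0]}, {"dp": [0, 0, 0], "rotation": [0, 0, 0]}, {"dp": [0, 0, 0], "rotation": [0, 0, 0]}, {"dp": [0, 0, 0], "rotation": [0, 0, 0]}, {"dp": [0, 0, 0], "rotation": [0, 0, 0]}], fingers=0.6, grip_force=60)

```text
clock: 12.87
position: [0.4455, -0.0598, 0.0303]
ee_rot: [0.002, -0.021, 1.0, -0.0]
contact_force: [-0.7, -0.7, 6.5]
width: 0.0265
```

Request:
send_rows(deltas=[{"dp": [0, 0, 1], "rotation": [0, 0, 0]}, {"dp": [0, 0, 1], "rotation": [0, 0, 0]}, {"dp": [0, 0, 1], "rotation": [0, 0, 0]}, {"dp": [0, 0, 1], "rotation": [0, 0, 0]}, {"dp": [0, 0, 1], "rotation": [0, 0, 0]}])

```text
clock: 13.28
position: [0.4459, -0.0598, 0.1515]
ee_rot: [0.003, -0.021, 1.0, -0.001]
contact_force: [-0.1, 0.5, -2.4]
width: 0.0262
```

Request:
send_rows(deltas=[{"dp": [0, -0.55, 0.86], "rotation": [0, 0, -1]}, {"dp": [0, -0.55, 0.86], "rotation": [0, 0, -1]}, {"dp": [0, -0.55, 0.86], "rotation": [0, 0, -1]}, {"dp": [0, -0.55, 0.86], "rotation": [0, 0, -1]}, {"dp": [0, -0.55, 0.86], "rotation": [0, 0, -1]}])

```text
clock: 13.7
position: [0.4445, -0.1265, 0.2525]
ee_rot: [0.001, 0.228, 0.974, -0.0]
contact_force: [-0.1, 0.3, -1.6]
width: 0.0264
```

Request:
send_rows(deltas=[{"dp": [0, -0.55, 0], "rotation": [0, 0, -1]}, {"dp": [0, -0.55, 0], "rotation": [0, 0, -1]}, {"dp": [0, -0.55, 0], "rotation": [0, 0, -1]}, {"dp": [0, -0.55, 0], "rotation": [0, 0, -1]}, {"dp": [0, -0.55, 0], "rotation": [0, 0, -1]}])

```text
clock: 14.12
position: [0.4428, -0.1904, 0.2492]
ee_rot: [-0.003, 0.46, 0.888, 0.0]
contact_force: [-0.2, 0.2, -0.4]
width: 0.0269
```

Request:
send_rows(deltas=[{"dp": [0, -0.55, 0], "rotation": [0, 0, -1]}, {"dp": [0, -0.55, 0], "rotation": [0, 0, -1]}, {"dp": [0, -0.55, 0], "rotation": [0, 0, -1]}, {"dp": [0, -0.55, 0], "rotation": [0, 0, -1]}, {"dp": [0, -0.55, 0], "rotation": [0, 0, -1]}])

```text
clock: 14.53
position: [0.4434, -0.2565, 0.2499]
ee_rot: [-0.002, 0.665, 0.747, 0.0]
contact_force: [0.3, -0.6, -1.2]
width: 0.0265
```

Request:
send_rows(deltas=[{"dp": [0, 0, 0], "rotation": [0, 0, -0.27]}, {"dp": [0, 0, 0], "rotation": [0, 0, -0.27]}, {"dp": [0, 0, 0], "rotation": [0, 0, -0.27]}])

```text
clock: 14.78
position: [0.4439, -0.2564, 0.251]
ee_rot: [-0.001, 0.712, 0.702, -0.0]
contact_force: [-0.4, -0.4, -1.1]
width: 0.0264
```

Request:
send_rows(deltas=[{"dp": [0, 0, 0], "rotation": [0.873, -0.017, 0]}, {"dp": [0, 0, 0], "rotation": [0.873, -0.017, 0]}, {"dp": [0, 0, 0], "rotation": [0.873, -0.017, 0]}, {"dp": [0, 0, 0], "rotation": [0.873, -0.017, 0]}, {"dp": [0, 0, 0], "rotation": [0.873, -0.017, 0]}, {"dp": [0, 0, 0], "rotation": [0.873, -0.017, 0]}])

```text
clock: 15.28
position: [0.4441, -0.2578, 0.2509]
ee_rot: [-0.152, 0.697, 0.684, 0.154]
contact_force: [-0.3, 0.5, -0.8]
width: 0.0265
```

```bash
cat >> h.py <<'E'
def held():
    im=eyes.get_image("wrist"); P=cloud(im); p,Rt=Ttool(); L=(P-p)@Rt*1000
    hsv=cv2.cvtColor(im["color"],cv2.COLOR_RGB2HSV)
    m=(np.abs(L[...,1])<8)&(np.abs(L[...,0])<45)&(L[...,2]<12)&(L[...,2]>-6)
    q=L[m]; zt=np.median(q[:,2]); print("top z",zt,"x range",np.percentile(q[:,0],[1,99]),len(q))
    print("p",p.round(4),Rt.round(3).tolist()); return im
E
python3 - <<'E'
from h import *
im=held(); save(im,"w6")
E
```

```text
top z 2.3526173716147523 x range [-18.91051314  21.59048815] 4806
p [ 0.4442 -0.257   0.2516] [[0.017, 1.0, 0.008], [0.906, -0.018, 0.422], [0.422, -0.0, -0.906]]
```

View pics/w6.png

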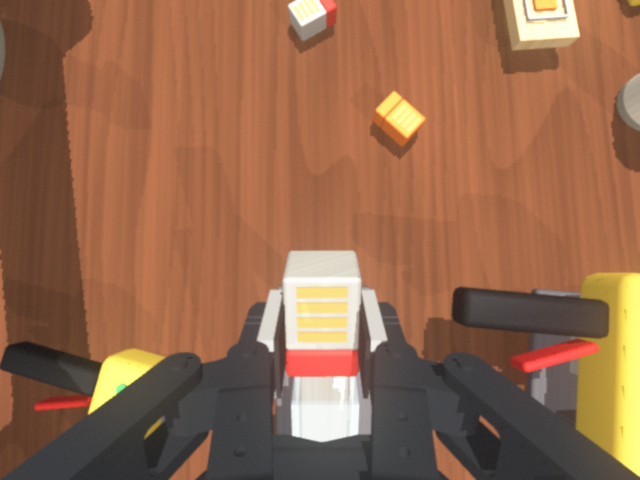

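Request:
send_rows(deltas=[{"dp": [0.008, -0.233, -0.626], "rotation": [0, 0, 0]}, {"dp": [0.008, -0.233, -0.626], "rotation": [0, 0, 0]}, {"dp": [0.008, -0.233, -0.626], "rotation": [0, 0, 0]}, {"dp": [0.008, -0.233, -0.626], "rotation": [0, 0, 0]}])

```text
clock: 15.67
position: [0.4449, -0.2834, 0.1765]
ee_rot: [-0.153, 0.697, 0.684, 0.155]
contact_force: [0.9, 0.6, 0.8]
width: 0.0266
```

Request:
send_rows(deltas=[{"dp": [0.003, 0.02, -0.06], "rotation": [0, 0, 0]}, {"dp": [0.003, 0.03, -0.1], "rotation": [0, 0, 0]}, {"dp": [0.003, 0.035, -0.14], "rotation": [0, 0, 0]}, {"dp": [0.003, 0.035, -0.14], "rotation": [0, 0, 0]}, {"dp": [0.003, 0.035, -0.14], "rotation": [0, 0, 0]}])

```text
clock: 16.08
position: [0.4457, -0.2808, 0.1605]
ee_rot: [-0.151, 0.697, 0.683, 0.155]
contact_force: [0.6, 0.0, -1.0]
width: 0.0265
```

```bash
python3 - <<'E'
from h import *
im=held(); save(im,"w7",(180,200,500,440),2.5)
E
```

```text
top z 1.8811426548058474 x range [-41.85834066  22.7562707 ] 5934
p [ 0.4458 -0.281   0.1605] [[0.019, 1.0, 0.009], [0.906, -0.021, 0.422], [0.422, 0.0, -0.906]]
```

View pics/w7.png

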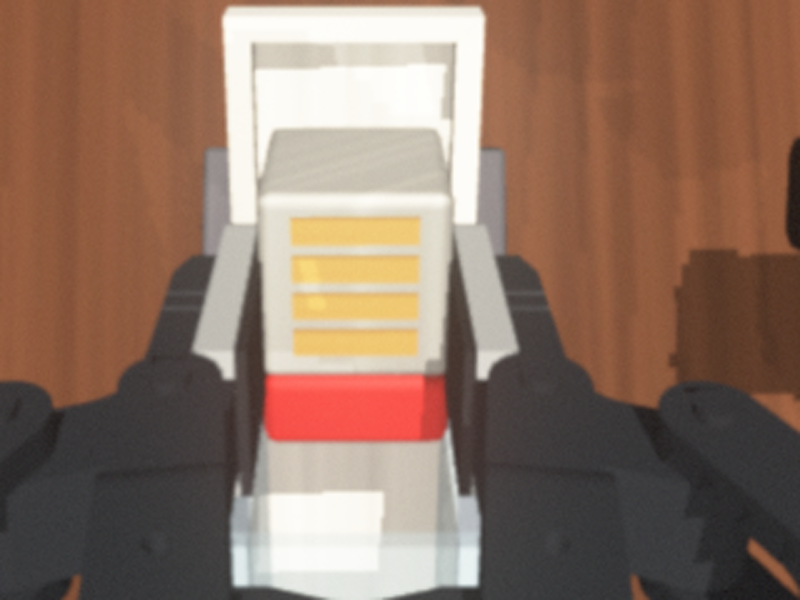

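Well centred (block at px 355 between the side walls at 245 and 465 in the crop). Release.

Request:
send_rows(deltas=[{"dp": [-0.003, 0.004, -0.01], "rotation": [0, 0, 0]}, {"dp": [-0.003, 0.004, -0.01], "rotation": [0, 0, 0]}])

```text
clock: 16.3
position: [0.4455, -0.281, 0.1592]
ee_rot: [-0.151, 0.698, 0.683, 0.155]
contact_force: [-0.2, -0.1, 0.2]
width: 0.0267
```

Request:
send_rows(deltas=[{"dp": [0, 0, 0], "rotation": [0, 0, 0]}, {"dp": [0, 0, 0], "rotation": [0, 0, 0]}, {"dp": [0, 0, 0], "rotation": [0, 0, 0]}, {"dp": [0, 0, 0], "rotation": [0, 0, 0]}, {"dp": [0, 0, 0], "rotation": [0, 0, 0]}, {"dp": [0, 0, 0], "rotation": [0, 0, 0]}, {"dp": [0, 0, 0], "rotation": [0, 0, 0]}, {"dp": [0, 0, 0], "rotation": [0, 0, 0]}], fingers=-0.2)

```text
clock: 16.97
position: [0.4453, -0.2807, 0.1587]
ee_rot: [-0.152, 0.698, 0.683, 0.155]
contact_force: [0.0, -0.9, 0.5]
width: 0.0511
```

```bash
python3 - <<'E'
from h import *
im=eyes.get_image("scene"); save(im,"s8",(100,140,240,250),5)
im=eyes.get_image("top"); print(blocks(im))
E
```

```text
block c 0.439 0.0314 mean [0.4387 0.0313 0.0272] size 0.0418 0.0279 red az 29.1 29.3 px [322. 273.]
[(0.4389793872833252, 0.03138187900185585, 29.10116195678711)]
```

View pics/s8.png

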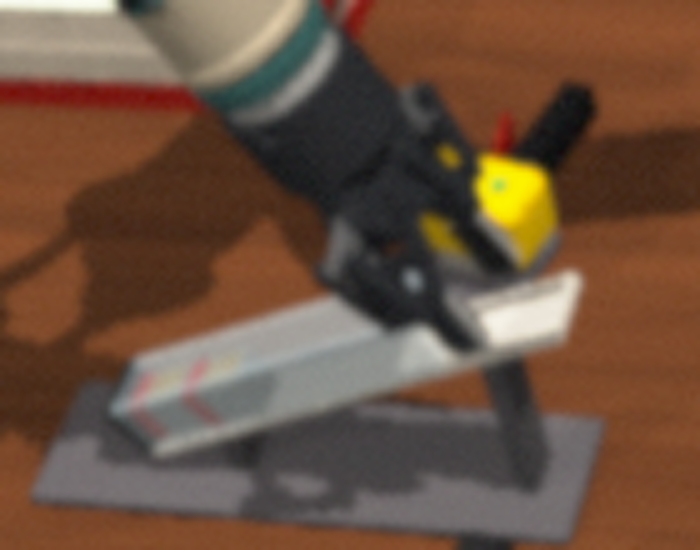

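Request:
send_rows(deltas=[{"dp": [0, -0.2, 0.43], "rotation": [0, 0, 0]}, {"dp": [0, -0.2, 0.43], "rotation": [0, 0, 0]}, {"dp": [0, 0.2, 1], "rotation": [-0.873, 0.017, 0]}, {"dp": [0, 0.6, 1], "rotation": [-0.873, 0.017, 0]}, {"dp": [0, 0.6, 1], "rotation": [-0.873, 0.017, 0]}, {"dp": [0, 0.6, 1], "rotation": [-0.873, 0.017, 0]}, {"dp": [0, 0.6, 1], "rotation": [-0.873, 0.017, 0]}])

```text
clock: 17.65
position: [0.4453, -0.2045, 0.2812]
ee_rot: [0.002, 0.712, 0.702, 0.0]
contact_force: [0.5, 0.6, -0.4]
width: 0.0514
```

Request:
send_rows(deltas=[{"dp": [0, 0.66, -0.1], "rotation": [0, 0, 1]}, {"dp": [0, 0.66, -0.1], "rotation": [0, 0, 1]}, {"dp": [0, 0.66, -0.1], "rotation": [0, 0, 1]}, {"dp": [0, 0.66, -0.1], "rotation": [0, 0, 1]}, {"dp": [0, 0.66, -0.1], "rotation": [0, 0, 1]}])

```text
clock: 18.07
position: [0.4452, -0.1299, 0.2659]
ee_rot: [-0.001, 0.518, 0.855, 0.0]
contact_force: [0.5, 0.1, -0.1]
width: 0.0512
```

Request:
send_rows(deltas=[{"dp": [0, 0.66, -0.1], "rotation": [0, 0, 1]}, {"dp": [0, 0.66, -0.1], "rotation": [0, 0, 1]}, {"dp": [0, 0.66, -0.1], "rotation": [0, 0, 1]}, {"dp": [0, 0.66, -0.1], "rotation": [0, 0, 1]}, {"dp": [0, 0.66, -0.1], "rotation": [0, 0, 1]}])

```text
clock: 18.48
position: [0.4455, -0.0508, 0.2541]
ee_rot: [-0.001, 0.292, 0.956, 0.0]
contact_force: [0.2, 0.3, -0.5]
width: 0.0509
```

Request:
send_rows(deltas=[{"dp": [-0.05, 0.64, -0.6], "rotation": [0, 0, 1]}, {"dp": [-0.05, 0.64, -0.6], "rotation": [0, 0, 1]}, {"dp": [-0.05, 0.64, -0.6], "rotation": [0, 0, 1]}, {"dp": [-0.05, 0.64, -0.6], "rotation": [0, 0, 1]}, {"dp": [-0.05, 0.64, -0.6], "rotation": [0, 0, 1]}], fingers=-0.4)

```text
clock: 18.9
position: [0.4387, 0.0263, 0.1813]
ee_rot: [-0.002, 0.048, 0.999, 0.0]
contact_force: [-0.1, -0.3, 0.6]
width: 0.0595
```

Request:
send_rows(deltas=[{"dp": [0, 0, 0], "rotation": [0, 0, 1]}, {"dp": [0, 0, 0], "rotation": [0, 0, 1]}, {"dp": [0, 0, 0], "rotation": [0, 0, 1]}, {"dp": [0, 0, 0], "rotation": [0, 0, 1]}, {"dp": [0, 0, 0], "rotation": [0, 0, 1]}])

```text
clock: 19.32
position: [0.4403, 0.0251, 0.1833]
ee_rot: [0.001, -0.199, 0.98, -0.0]
contact_force: [0.1, -0.4, 0.3]
width: 0.0598
```

Request:
send_rows(deltas=[{"dp": [0, 0, 0], "rotation": [0, 0, 0.22]}, {"dp": [0, 0, 0], "rotation": [0, 0, 0.22]}, {"dp": [0, 0, 0], "rotation": [0, 0, 0.22]}])

```text
clock: 19.57
position: [0.4398, 0.0257, 0.183]
ee_rot: [0.0, -0.252, 0.968, -0.0]
contact_force: [-0.5, 0.3, -0.2]
width: 0.0595
```

```bash
python3 - <<'E'
from h import *
p,Rt=Ttool(); print(p,Rt.round(3).tolist(), monitor.get_state()["qpos"].round(3), np.degrees(np.arctan2(Rt[1,0],Rt[0,0])))
im=eyes.get_image("wrist"); save(im,"w9"); blocks(im)
E
```

```text
[0.43978741 0.0257092  0.18301176] [[-0.873, -0.488, 0.001], [-0.488, 0.873, 0.0], [-0.001, -0.0, -1.0]] [-0.1    0.126  1.882  0.     1.133 -2.18 ] -150.81924803541676
block c 0.4393 0.0307 mean [0.438  0.03   0.0284] size 0.0427 0.0278 red az 30.5 -11.0 px [327. 213.]
```

View pics/w9.png

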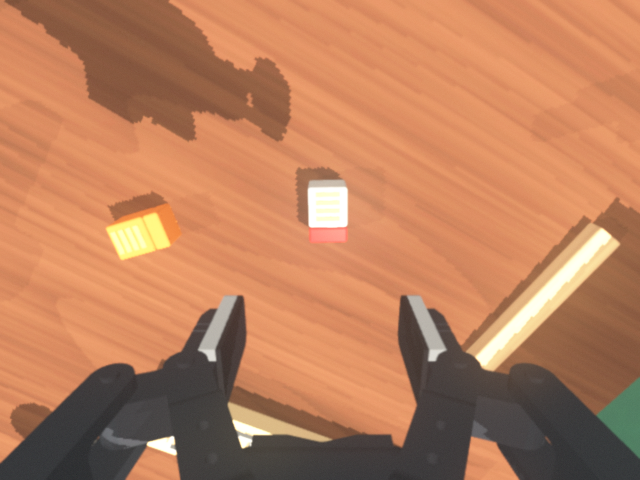

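Request:
send_rows(deltas=[{"dp": [-0.004, 0.04, -1], "rotation": [0, 0, 0.03]}, {"dp": [-0.004, 0.04, -1], "rotation": [0, 0, 0.03]}, {"dp": [-0.004, 0.04, -1], "rotation": [0, 0, 0.03]}, {"dp": [-0.004, 0.04, -1], "rotation": [0, 0, 0.03]}, {"dp": [-0.004, 0.04, -1], "rotation": [0, 0, 0.03]}])

```text
clock: 20.03
position: [0.4376, 0.0313, 0.0619]
ee_rot: [-0.002, -0.262, 0.965, 0.001]
contact_force: [0.2, -1.1, 0.6]
width: 0.0599
```

Request:
send_rows(deltas=[{"dp": [0, 0, -0.14], "rotation": [0, 0, 0]}, {"dp": [0, 0, -0.27], "rotation": [0, 0, 0]}, {"dp": [0, 0, -0.27], "rotation": [0, 0, 0]}, {"dp": [0, 0, -0.27], "rotation": [0, 0, 0]}])

```text
clock: 20.37
position: [0.4402, 0.0311, 0.032]
ee_rot: [0.001, -0.263, 0.965, -0.0]
contact_force: [0.1, 0.0, -0.6]
width: 0.0598
```

Request:
send_rows(deltas=[{"dp": [0, 0, 0], "rotation": [0, 0, 0]}, {"dp": [0, 0, 0], "rotation": [0, 0, 0]}, {"dp": [0, 0, 0], "rotation": [0, 0, 0]}, {"dp": [0, 0, 0], "rotation": [0, 0, 0]}, {"dp": [0, 0, 0], "rotation": [0, 0, 0]}, {"dp": [0, 0, 0], "rotation": [0, 0, 0]}, {"dp": [0, 0, 0], "rotation": [0, 0, 0]}], fingers=0.6, grip_force=60)

```text
clock: 20.95
position: [0.44, 0.0312, 0.032]
ee_rot: [0.002, -0.263, 0.965, -0.001]
contact_force: [-0.3, -0.3, 8.1]
width: 0.0264
```

Request:
send_rows(deltas=[{"dp": [0, 0, 1], "rotation": [0, 0, 0]}, {"dp": [0, 0, 1], "rotation": [0, 0, 0]}, {"dp": [0, 0, 1], "rotation": [0, 0, 0]}, {"dp": [0, 0, 1], "rotation": [0, 0, 0]}, {"dp": [0, 0, 1], "rotation": [0, 0, 0]}])

```text
clock: 21.37
position: [0.4405, 0.0312, 0.1531]
ee_rot: [0.003, -0.263, 0.965, -0.001]
contact_force: [-0.8, -0.4, -1.3]
width: 0.0263
```

Request:
send_rows(deltas=[{"dp": [0.01, -0.6, 0.83], "rotation": [0, 0, -1]}, {"dp": [0.01, -0.6, 0.83], "rotation": [0, 0, -1]}, {"dp": [0.01, -0.6, 0.83], "rotation": [0, 0, -1]}, {"dp": [0.01, -0.6, 0.83], "rotation": [0, 0, -1]}, {"dp": [0.01, -0.6, 0.83], "rotation": [0, 0, -1]}])

```text
clock: 21.78
position: [0.4403, -0.0417, 0.2504]
ee_rot: [0.001, -0.014, 1.0, -0.0]
contact_force: [-0.0, 0.7, -2.6]
width: 0.0264
```

Request:
send_rows(deltas=[{"dp": [0.01, -0.6, 0], "rotation": [0, 0, -1]}, {"dp": [0.01, -0.6, 0], "rotation": [0, 0, -1]}, {"dp": [0.01, -0.6, 0], "rotation": [0, 0, -1]}, {"dp": [0.01, -0.6, 0], "rotation": [0, 0, -1]}, {"dp": [0.01, -0.6, 0], "rotation": [0, 0, -1]}])

```text
clock: 22.2
position: [0.4396, -0.112, 0.2473]
ee_rot: [-0.003, 0.231, 0.973, 0.001]
contact_force: [-0.4, 0.5, -0.6]
width: 0.0266
```

Request:
send_rows(deltas=[{"dp": [0.01, -0.6, 0], "rotation": [0, 0, -1]}, {"dp": [0.01, -0.6, 0], "rotation": [0, 0, -1]}, {"dp": [0.01, -0.6, 0], "rotation": [0, 0, -1]}, {"dp": [0.01, -0.6, 0], "rotation": [0, 0, -1]}, {"dp": [0.01, -0.6, 0], "rotation": [0, 0, -1]}])

```text
clock: 22.62
position: [0.4415, -0.184, 0.248]
ee_rot: [-0.002, 0.463, 0.886, 0.0]
contact_force: [0.2, 0.2, -0.7]
width: 0.0268
```

Request:
send_rows(deltas=[{"dp": [0.01, -0.6, 0], "rotation": [0, 0, -1]}, {"dp": [0.01, -0.6, 0], "rotation": [0, 0, -1]}, {"dp": [0.01, -0.6, 0], "rotation": [0, 0, -1]}, {"dp": [0.01, -0.6, 0], "rotation": [0, 0, -1]}, {"dp": [0.01, -0.6, 0], "rotation": [0, 0, -1]}])

```text
clock: 23.03
position: [0.4431, -0.2559, 0.2485]
ee_rot: [-0.002, 0.668, 0.744, 0.0]
contact_force: [0.1, 0.5, -0.9]
width: 0.026
```

Request:
send_rows(deltas=[{"dp": [0, 0, 0], "rotation": [0, 0, -0.25]}, {"dp": [0, 0, 0], "rotation": [0, 0, -0.25]}, {"dp": [0, 0, 0], "rotation": [0, 0, -0.25]}])

```text
clock: 23.28
position: [0.4434, -0.2557, 0.2494]
ee_rot: [-0.001, 0.711, 0.703, 0.0]
contact_force: [-0.3, -0.6, -1.0]
width: 0.0267
```

Request:
send_rows(deltas=[{"dp": [0, 0, 0], "rotation": [0.873, -0.017, 0]}, {"dp": [0, 0, 0], "rotation": [0.873, -0.017, 0]}, {"dp": [0, 0, 0], "rotation": [0.873, -0.017, 0]}, {"dp": [0, 0, 0], "rotation": [0.873, -0.017, 0]}, {"dp": [0, 0, 0], "rotation": [0.873, -0.017, 0]}, {"dp": [0, 0, 0], "rotation": [0.873, -0.017, 0]}])

```text
clock: 23.78
position: [0.4434, -0.2571, 0.2491]
ee_rot: [-0.152, 0.697, 0.684, 0.154]
contact_force: [0.5, 0.2, -1.1]
width: 0.0265
```

```bash
python3 - <<'E'
from h import *
im=held(); save(im,"w10")
E
```

```text
top z 4.0011069774904495 x range [-19.02615209  21.94652236] 4667
p [ 0.4435 -0.2563  0.2497] [[0.016, 1.0, 0.008], [0.906, -0.018, 0.422], [0.422, 0.0, -0.907]]
```

View pics/w10.png

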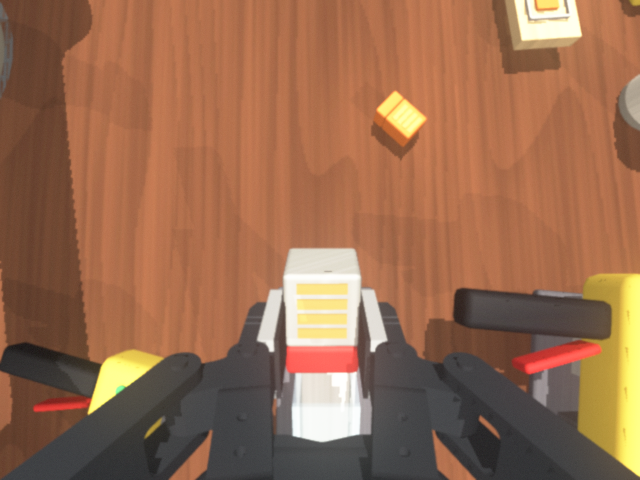

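Request:
send_rows(deltas=[{"dp": [0.015, -0.25, -0.606], "rotation": [0, 0, 0]}, {"dp": [0.015, -0.25, -0.606], "rotation": [0, 0, 0]}, {"dp": [0.015, -0.25, -0.606], "rotation": [0, 0, 0]}, {"dp": [0.015, -0.25, -0.606], "rotation": [0, 0, 0]}])

```text
clock: 24.17
position: [0.4451, -0.2848, 0.177]
ee_rot: [-0.153, 0.697, 0.684, 0.155]
contact_force: [-0.9, -0.7, -1.0]
width: 0.0264
```

Request:
send_rows(deltas=[{"dp": [0.003, 0.02, -0.06], "rotation": [0, 0, 0]}, {"dp": [0.003, 0.03, -0.09], "rotation": [0, 0, 0]}, {"dp": [0.003, 0.035, -0.13], "rotation": [0, 0, 0]}, {"dp": [0.003, 0.035, -0.13], "rotation": [0, 0, 0]}, {"dp": [0.003, 0.035, -0.13], "rotation": [0, 0, 0]}])

```text
clock: 24.58
position: [0.4458, -0.2821, 0.1622]
ee_rot: [-0.151, 0.697, 0.683, 0.154]
contact_force: [-0.7, 0.4, -1.2]
width: 0.0263
```

```bash
python3 - <<'E'
from h import *
im=held(); save(im,"w11",(180,200,500,440),2.5)
E
```

```text
top z 3.5030758077805864 x range [-43.74061909  23.11004972] 5996
p [ 0.4459 -0.2823  0.1622] [[0.018, 1.0, 0.009], [0.906, -0.02, 0.422], [0.422, 0.0, -0.906]]
```

View pics/w11.png

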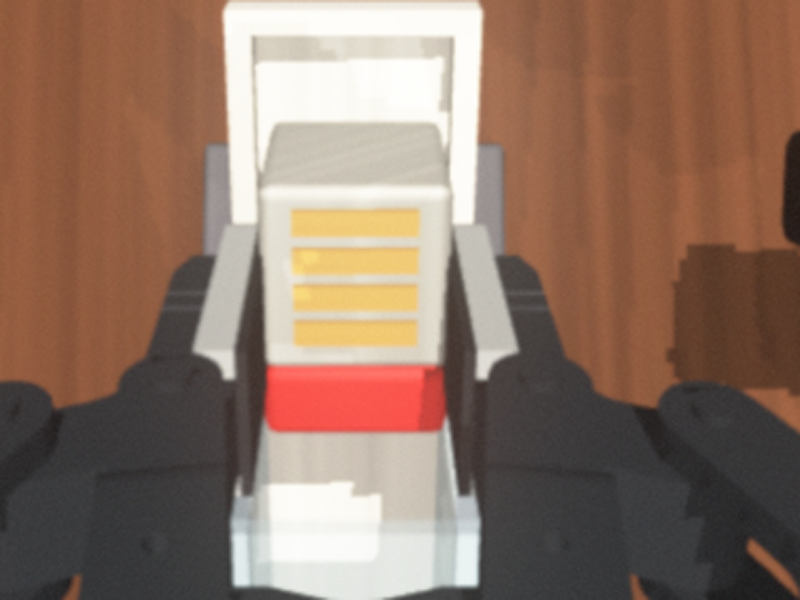

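Request:
send_rows(deltas=[{"dp": [-0.004, 0.006, -0.014], "rotation": [0, 0, 0]}, {"dp": [-0.004, 0.006, -0.014], "rotation": [0, 0, 0]}])

```text
clock: 24.8
position: [0.4456, -0.2822, 0.1605]
ee_rot: [-0.151, 0.698, 0.683, 0.155]
contact_force: [0.7, -1.0, 1.1]
width: 0.0266
```

Request:
send_rows(deltas=[{"dp": [0, 0, 0], "rotation": [0, 0, 0]}, {"dp": [0, 0, 0], "rotation": [0, 0, 0]}, {"dp": [0, 0, 0], "rotation": [0, 0, 0]}, {"dp": [0, 0, 0], "rotation": [0, 0, 0]}, {"dp": [0, 0, 0], "rotation": [0, 0, 0]}, {"dp": [0, 0, 0], "rotation": [0, 0, 0]}, {"dp": [0, 0, 0], "rotation": [0, 0, 0]}, {"dp": [0, 0, 0], "rotation": [0, 0, 0]}], fingers=-0.2)

```text
clock: 25.47
position: [0.4453, -0.2818, 0.1599]
ee_rot: [-0.152, 0.698, 0.683, 0.155]
contact_force: [0.1, 0.7, 0.3]
width: 0.0514
```

```bash
python3 - <<'E'
from h import *
im=eyes.get_image("scene"); save(im,"s12",(100,140,240,250),5); save(im,"s12full")
im=eyes.get_image("top"); print(blocks(im)); P=cloud(im); Z=P[...,2]; X=P[...,0];Y=P[...,1]
rect((X>.58)&(X<.72)&(Y>-.05)&(Y<.3)&(Z>0.028)&(Z<0.05),P,"board")
E
```

```text
[]
board n 3319 c 0.6599 0.1395 size 0.0623 0.3001 ang 4.2 z med 0.0341
```

View pics/s12full.png

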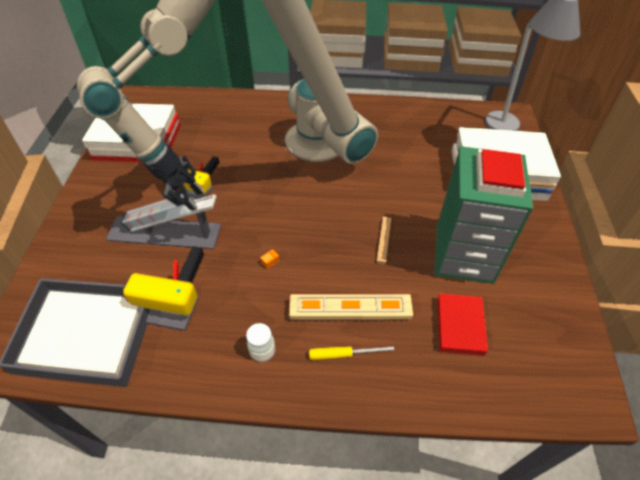

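View pics/s12.png

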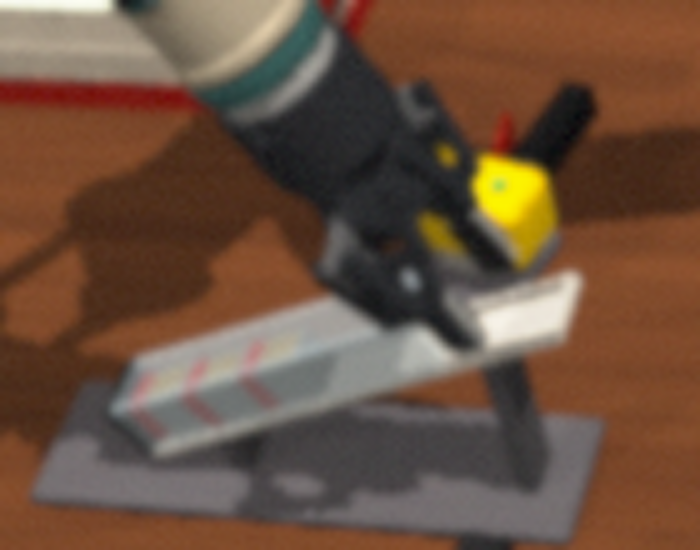

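Request:
send_rows(deltas=[{"dp": [0, -0.2, 0.43], "rotation": [0, 0, 0]}, {"dp": [0, -0.2, 0.43], "rotation": [0, 0, 0]}, {"dp": [0.2, 0.2, 1], "rotation": [-0.873, 0.017, 0]}, {"dp": [0.4, 0.8, 1], "rotation": [-0.873, 0.017, 0]}, {"dp": [0.4, 0.8, 1], "rotation": [-0.873, 0.017, 0]}, {"dp": [0.4, 0.8, 1], "rotation": [-0.873, 0.017, 0]}, {"dp": [0.4, 0.8, 1], "rotation": [-0.873, 0.017, 0]}], fingers=-1)

```text
clock: 26.15
position: [0.4952, -0.1785, 0.2835]
ee_rot: [0.003, 0.711, 0.703, 0.002]
contact_force: [-0.3, -0.2, -0.5]
width: 0.0854
```

Request:
send_rows(deltas=[{"dp": [0.5, 1, 0], "rotation": [0, 0, 0.1]}, {"dp": [0.5, 1, 0], "rotation": [0, 0, 0.19]}, {"dp": [0.5, 1, 0], "rotation": [0, 0, 0.19]}, {"dp": [0.5, 1, 0], "rotation": [0, 0, 0.19]}])

```text
clock: 26.48
position: [0.5551, -0.0609, 0.2797]
ee_rot: [-0.001, 0.679, 0.734, 0.002]
contact_force: [0.1, 0.2, 0.6]
width: 0.0854
```

Request:
send_rows(deltas=[{"dp": [0.5, 1, 0], "rotation": [0, 0, 0]}, {"dp": [0.5, 1, 0], "rotation": [0, 0, 0]}, {"dp": [0.5, 1, 0], "rotation": [0, 0, 0]}, {"dp": [0.5, 1, 0], "rotation": [0, 0, 0]}])

```text
clock: 26.82
position: [0.6153, 0.0589, 0.2791]
ee_rot: [-0.001, 0.679, 0.734, 0.002]
contact_force: [0.5, 0.4, 0.1]
width: 0.0852
```

Request:
send_rows(deltas=[{"dp": [0.4, 0.7, -0.4], "rotation": [0, 0, 0]}, {"dp": [0.4, 0.7, -0.4], "rotation": [0, 0, 0]}, {"dp": [0.4, 0.7, -0.4], "rotation": [0, 0, 0]}, {"dp": [0.4, 0.7, -0.4], "rotation": [0, 0, 0]}, {"dp": [0.4, 0.7, -0.4], "rotation": [0, 0, 0]}])

```text
clock: 27.23
position: [0.6609, 0.138, 0.23]
ee_rot: [-0.001, 0.68, 0.733, -0.002]
contact_force: [0.3, 0.0, 0.4]
width: 0.0856
```

```bash
python3 - <<'E'
from h import *
p,Rt=Ttool(); print(p,Rt.round(3).tolist(), monitor.get_state()["qpos"].round(3), np.degrees(np.arctan2(Rt[1,0],Rt[0,0])))
im=eyes.get_image("wrist"); save(im,"w13"); P=cloud(im); Z=P[...,2]; X=P[...,0];Y=P[...,1]
q=rect((X>.58)&(X<.72)&(Y>-.05)&(Y<.3)&(Z>0.028)&(Z<0.05),P,"board")
for y0 in np.arange(0,.3,.03):
    w=q[np.abs(q[:,1]-y0)<.004]
    if len(w)>20: print(round(y0,2),w[:,0].min().round(4),w[:,0].max().round(4))
rect((X>.3)&(X<.56)&(Y>0.15)&(Y<.26)&(Z>0.010)&(Z<0.03),P,"batten")
E
```

```text
[0.66091218 0.13801044 0.22996733] [[-0.075, 0.997, -0.004], [0.997, 0.075, -0.001], [-0.001, -0.004, -1.0]] [ 1.030e-01  4.400e-01  1.301e+00 -1.000e-03  1.404e+00  2.800e-02] 94.31776312765709
board n 26321 c 0.6604 0.1362 size 0.0605 0.2967 ang 4.1 z med 0.0347
0.0 0.6405 0.7007
0.03 0.6381 0.6985
0.06 0.6358 0.6964
0.09 0.6344 0.6941
0.12 0.6321 0.6918
0.15 0.6299 0.6895
0.18 0.6276 0.6874
0.21 0.6247 0.6851
0.24 0.6225 0.6832
0.27 0.6211 0.6809
batten n 4435 c 0.4506 0.2235 size 0.0245 0.1148 ang 83.5 z med 0.0165
```

View pics/w13.png

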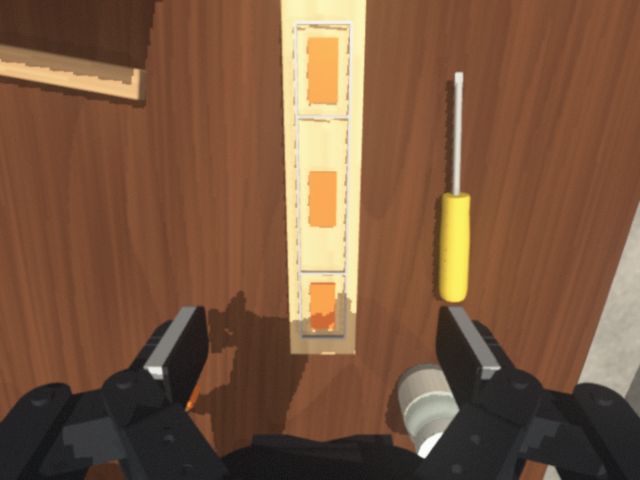

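Request:
send_rows(deltas=[{"dp": [0, 0, -0.8], "rotation": [-0.87, -0.065, 0]}, {"dp": [0, 0, -0.8], "rotation": [-0.87, -0.065, 0]}, {"dp": [0, 0, -0.8], "rotation": [-0.87, -0.065, 0]}, {"dp": [0, 0, -0.8], "rotation": [-0.87, -0.065, 0]}, {"dp": [0, 0, -0.8], "rotation": [-0.87, -0.065, 0]}, {"dp": [0, 0, -0.8], "rotation": [-0.87, -0.065, 0]}])

```text
clock: 27.78
position: [0.6615, 0.1377, 0.1366]
ee_rot: [0.159, 0.664, 0.716, -0.147]
contact_force: [-0.7, -1.1, 0.2]
width: 0.0856
```

```bash
python3 - <<'E'
from h import *
p,Rt=Ttool(); print(p,Rt.round(3).tolist(), monitor.get_state()["qpos"].round(3))
im=eyes.get_image("wrist"); save(im,"w14"); P=cloud(im); Z=P[...,2]; X=P[...,0];Y=P[...,1]
q=rect((X>.58)&(X<.72)&(Y>-.05)&(Y<.3)&(Z>0.028)&(Z<0.05),P,"board")
im=eyes.get_image("scene"); save(im,"s14")
E
```

```text
[0.66146518 0.13769367 0.13661903] [[-0.067, 0.997, 0.032], [0.904, 0.074, -0.421], [-0.422, 0.001, -0.907]] [ 0.312  0.57   1.393 -0.438  1.312  0.381]
board n 36257 c 0.6631 0.1057 size 0.0606 0.234 ang 4.2 z med 0.0345
```

View pics/w14.png

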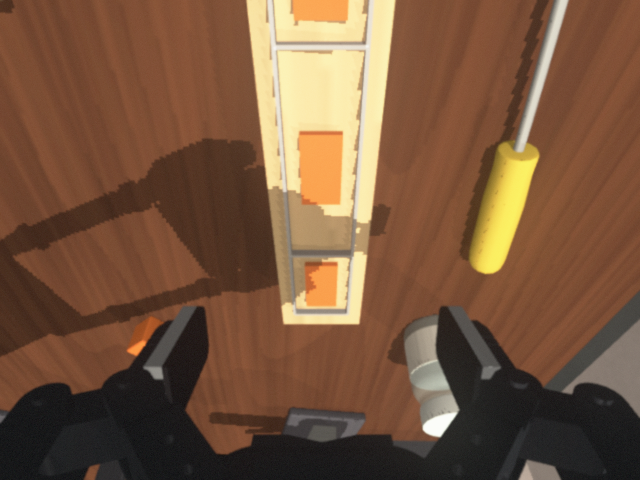

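View pics/s14.png

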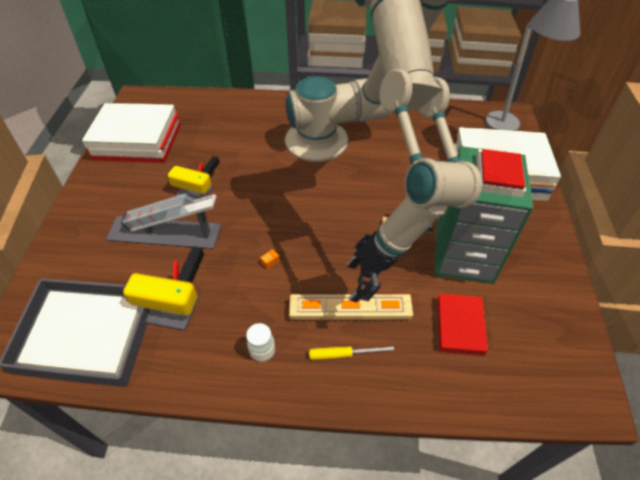

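Request:
send_rows(deltas=[{"dp": [-0.007, 0.011, -0.4], "rotation": [0, 0, 0]}, {"dp": [-0.007, 0.011, -0.7], "rotation": [0, 0, 0]}, {"dp": [-0.007, 0.011, -0.8], "rotation": [0, 0, 0]}, {"dp": [-0.007, 0.011, -0.885], "rotation": [0, 0, 0]}, {"dp": [-0.007, 0.011, -0.885], "rotation": [0, 0, 0]}, {"dp": [-0.007, 0.011, -0.885], "rotation": [0, 0, 0]}])

```text
clock: 28.38
position: [0.6617, 0.1389, 0.0315]
ee_rot: [0.159, 0.665, 0.715, -0.146]
contact_force: [-0.0, 0.1, 0.9]
width: 0.0855
```

Request:
send_rows(deltas=[{"dp": [0, 0, 0], "rotation": [0, 0, 0]}, {"dp": [0, 0, 0], "rotation": [0, 0, 0]}, {"dp": [0, 0, 0], "rotation": [0, 0, 0]}, {"dp": [0, 0, 0], "rotation": [0, 0, 0]}, {"dp": [0, 0, 0], "rotation": [0, 0, 0]}, {"dp": [0, 0, 0], "rotation": [0, 0, 0]}, {"dp": [0, 0, 0], "rotation": [0, 0, 0]}], fingers=-0.2, grip_force=80)

```text
clock: 28.97
position: [0.6619, 0.1403, 0.0325]
ee_rot: [0.16, 0.665, 0.715, -0.145]
contact_force: [0.9, 2.0, 6.8]
width: 0.0583
```

Request:
send_rows(deltas=[{"dp": [0, 0, 0.3], "rotation": [0, 0, 0]}, {"dp": [0, 0, 0.6], "rotation": [0, 0, 0]}, {"dp": [0, 0, 1], "rotation": [0, 0, 0]}, {"dp": [0, 0, 1], "rotation": [0, 0, 0]}, {"dp": [0, 0, 1], "rotation": [0, 0, 0]}], grip_force=100)

```text
clock: 29.38
position: [0.6626, 0.1404, 0.1546]
ee_rot: [0.161, 0.665, 0.715, -0.143]
contact_force: [-0.4, -0.7, -2.6]
width: 0.0577
```

Request:
send_rows(deltas=[{"dp": [-0.3, -0.3, 1], "rotation": [0, 0, 0]}, {"dp": [-0.6, -0.6, 1], "rotation": [0, 0, 0]}, {"dp": [-0.8, -0.6, 1], "rotation": [0, 0, 0]}, {"dp": [-0.8, -0.6, 1], "rotation": [0, 0, 0]}, {"dp": [-0.8, -0.6, 1], "rotation": [0, 0, 0]}])

```text
clock: 29.8
position: [0.5602, 0.0651, 0.2727]
ee_rot: [0.159, 0.665, 0.715, -0.148]
contact_force: [0.1, 0.3, -1.5]
width: 0.0574
```

```bash
python3 - <<'E'
from h import *
p,Rt=Ttool(); print(p,Rt.round(3).tolist(), monitor.get_state()["qpos"].round(3))
im=eyes.get_image("wrist"); save(im,"w15")
im=eyes.get_image("scene"); save(im,"s15")
E
```

```text
[0.56015926 0.06514348 0.27272076] [[-0.065, 0.997, 0.03], [0.903, 0.071, -0.423], [-0.424, -0.001, -0.906]] [ 0.249  0.303  1.492 -0.434  1.443  0.254]
```

View pics/w15.png

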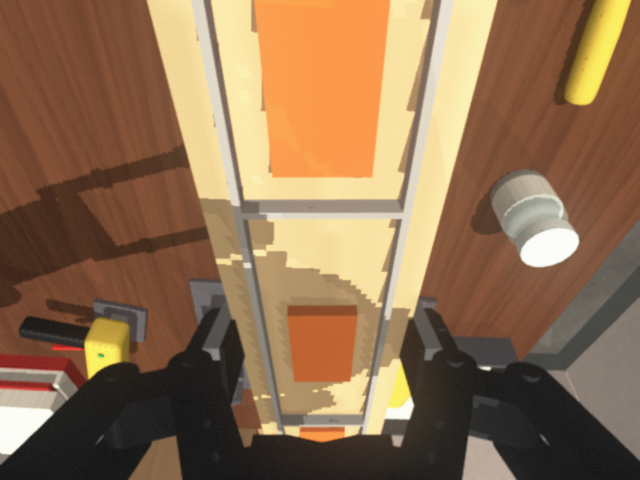

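View pics/s15.png

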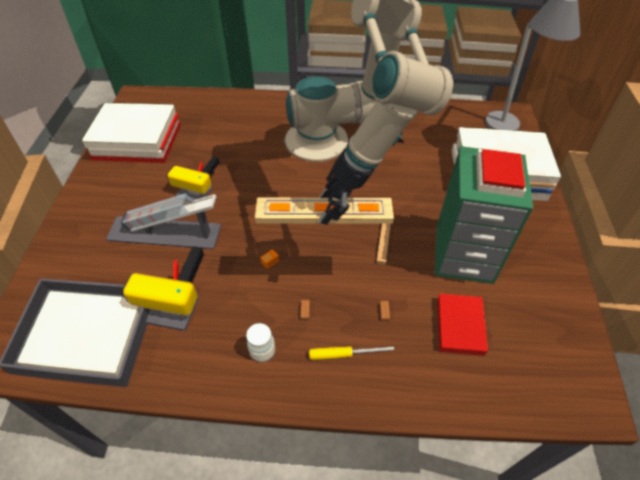

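Request:
send_rows(deltas=[{"dp": [-0.2, 0, 0.2], "rotation": [0, 0, -0.37]}, {"dp": [-0.2, 0, 0.2], "rotation": [0, 0, -0.37]}, {"dp": [-0.2, 0, 0.2], "rotation": [0, 0, -0.37]}])

```text
clock: 30.15
position: [0.5419, 0.0684, 0.2921]
ee_rot: [0.144, 0.728, 0.651, -0.161]
contact_force: [0.0, 0.6, -2.3]
width: 0.0579
```

Request:
send_rows(deltas=[{"dp": [-0.25, 0, 0], "rotation": [0.81, -0.092, 0]}, {"dp": [-0.25, 0, 0], "rotation": [0.81, -0.092, 0]}, {"dp": [-0.25, 0, 0], "rotation": [0.81, -0.092, 0]}, {"dp": [-0.25, 0, 0], "rotation": [0.81, -0.092, 0]}, {"dp": [-0.25, 0, 0], "rotation": [0.81, -0.092, 0]}])

```text
clock: 30.57
position: [0.5107, 0.0657, 0.2919]
ee_rot: [0.009, 0.746, 0.666, -0.011]
contact_force: [0.1, 0.2, -2.2]
width: 0.0578
```

Request:
send_rows(deltas=[{"dp": [-0.25, 0.25, 0], "rotation": [0.81, -0.092, 0]}, {"dp": [-0.25, 0.25, 0], "rotation": [0.81, -0.092, 0]}, {"dp": [-0.25, 0.25, 0], "rotation": [0.81, -0.092, 0]}, {"dp": [-0.25, 0.25, 0], "rotation": [0.81, -0.092, 0]}, {"dp": [-0.25, 0.25, 0], "rotation": [0.81, -0.092, 0]}])

```text
clock: 30.98
position: [0.4802, 0.0961, 0.291]
ee_rot: [-0.126, 0.733, 0.654, 0.139]
contact_force: [0.6, -0.4, -2.1]
width: 0.0579
```

Request:
send_rows(deltas=[{"dp": [-0.25, 0.25, 0], "rotation": [0.81, -0.092, 0]}, {"dp": [-0.25, 0.25, 0], "rotation": [0.81, -0.092, 0]}, {"dp": [-0.25, 0.25, 0], "rotation": [0.81, -0.092, 0]}, {"dp": [-0.25, 0.25, 0], "rotation": [0.81, -0.092, 0]}, {"dp": [-0.25, 0.25, 0], "rotation": [0.81, -0.092, 0]}])

```text
clock: 31.4
position: [0.4501, 0.1269, 0.2909]
ee_rot: [-0.256, 0.69, 0.615, 0.284]
contact_force: [0.5, 0.1, -2.6]
width: 0.0576
```

```bash
cat >> h.py <<'E'
RX=np.array([.9936,-.1132,0]); RY=np.array([.1132,.9936,0]); RO=np.array([.444,.3704,0])
def rk(P): d=P-RO; return np.stack([d@RX,d@RY,d[...,2]],-1)*1000
E
python3 - <<'E'
from h import *
p,Rt=Ttool(); print(p,Rt.round(3).tolist(), monitor.get_state()["qpos"].round(3)); print("tcp rack",rk(p))
print("tool y in rack",Rt[:,1]@RX,Rt[:,1]@RY,Rt[2,1]," tilt",np.degrees(np.arctan2(Rt[:,2]@RY,-Rt[2,2])))
im=eyes.get_image("wrist"); save(im,"w16"); np.savez("pics/w16.npz",**im)
P=cloud(im); L=(P-p)@Rt*1000
m=(np.abs(L[...,1])<27)&(L[...,2]<45)&(L[...,2]>-60)&(L[...,0]>15)
q=L[m]; c=q.mean(0); u,s,vt=np.linalg.svd(q-c,full_matrices=False); print("plane n tool",vt[2],c,len(q),"x range",np.percentile(q[:,0],[0.5,99.5]))
im=eyes.get_image("scene"); save(im,"s16")
E
```

```text
[0.45012119 0.12687244 0.29093832] [[0.083, 0.994, 0.077], [0.702, -0.113, 0.703], [0.707, -0.004, -0.707]] [-0.426  0.117  1.874  0.74   1.483 -0.508]
tcp rack [  33.64933048 -241.27606884  290.93831529]
tool y in rack 1.0000192618584938 6.394504501678041e-05 -0.00408300168880571  tilt 45.0120813273468
plane n tool [-0.36320986  0.00120934 -0.93170657] [ 6.72670680e+01 -2.37201542e-02 -3.61526750e+01] 78866 x range [16.09019427 97.77466739]
```

View pics/w16.png

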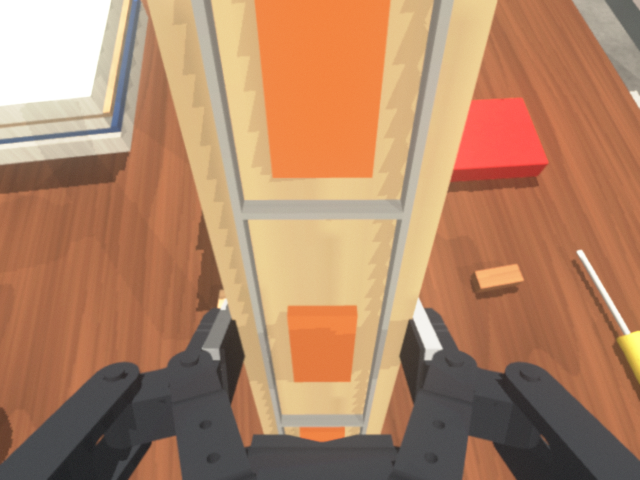

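View pics/s16.png

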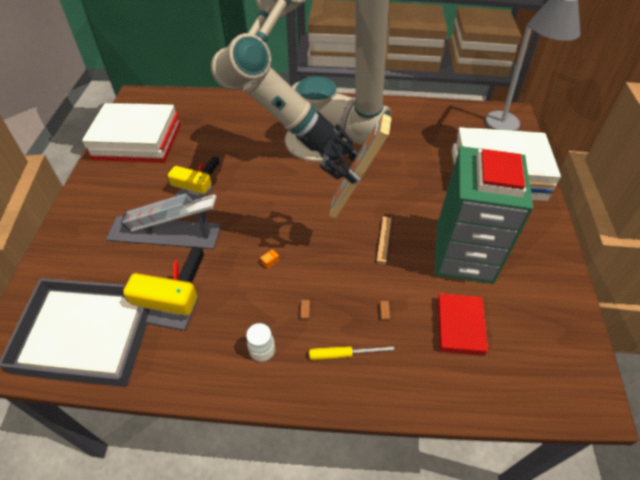

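```bash
cat >> h.py <<'E'
def boardfit(im,p,ctr=None):
    "plane of plywood face from plywood-coloured pixels near p"
    P=cloud(im); hsv=cv2.cvtColor(im["color"],cv2.COLOR_RGB2HSV)
    m=(hsv[...,0]>17)&(hsv[...,0]<28)&(hsv[...,1]>60)&(hsv[...,1]<150)&(hsv[...,2]>150)
    d=np.linalg.norm(P-p,axis=-1); m&=(d<.19)
    q=P[m]; 
    for _ in range(4):
        c=q.mean(0); u,s,vt=np.linalg.svd(q-c,full_matrices=False); r=(q-c)@vt[2]; q=q[np.abs(r)<max(.0015,1.5*np.std(r))] 
    n=vt[2]*np.sign(vt[2][2]); 
    print("n",len(q),"normal rack",(n@RX).round(4),(n@RY).round(4),n[2].round(4),"lean deg",np.degrees(np.arccos(n[2])).round(2),"yaw err",np.degrees(np.arctan2(n@RX,-(n@RY))).round(2),"rms mm",(np.std((q-c)@n)*1000).round(2),"dist TCP below face mm",((c-p)@n*1000).round(2))
    r=rk(q); print("  rack ranges x",np.percentile(r[:,0],[.3,99.7]).round(1),"y",np.percentile(r[:,1],[.3,99.7]).round(1),"z",np.percentile(r[:,2],[.3,99.7]).round(1))
    ax=np.cross(n,RX); ax/=np.linalg.norm(ax); ax*=np.sign(ax[2]); e=(q-p)@ax*1000; print("  along-length range rel TCP",np.percentile(e,[0,.5,99.5,100]).round(1)); 
    w=(q-p)@RX*1000; print("  width range",np.percentile(w,[.5,99.5]).round(1))
    return n,c
E
python3 - <<'E'
from h import *
p,Rt=Ttool()
for n in ["wrist","top","scene"]:
    im=eyes.get_image(n); print(n); boardfit(im,p)
    if n!="wrist": save(im,"b16"+n,(180,100,440,320) if n=="top" else (260,80,440,240),3)
E
```

```text
wrist
n 50828 normal rack 0.0053 -0.9396 0.3424 lean deg 69.98 yaw err 0.32 rms mm 0.48 dist TCP below face mm 1.04
  rack ranges x [ 4.3 63.8] y [-271.2 -203.6] z [211.3 395.4]
  along-length range rel TCP [-95.1 -84.2 108.6 109.3]
  width range [-29.7  29.6]
top
n 338 normal rack 0.0004 0.3611 0.9325 lean deg 21.17 yaw err 179.94 rms mm 0.77 dist TCP below face mm 148.76
  rack ranges x [ 4.  63.1] y [-189.9 -172.3] z [425.1 433.8]
  along-length range rel TCP [-15.7 -15.6   3.5   3.6]
  width range [-30.   28.9]
scene
n 121 normal rack 0.0072 0.1033 0.9946 lean deg 5.94 yaw err 176.02 rms mm 1.0 dist TCP below face mm 142.69
  rack ranges x [ 1.3 64.4] y [-191.5 -173.3] z [428.  432.8]
  along-length range rel TCP [-53.  -52.5 -34.4 -34.3]
  width range [-32.2  30.3]
```

View pics/b16top.png

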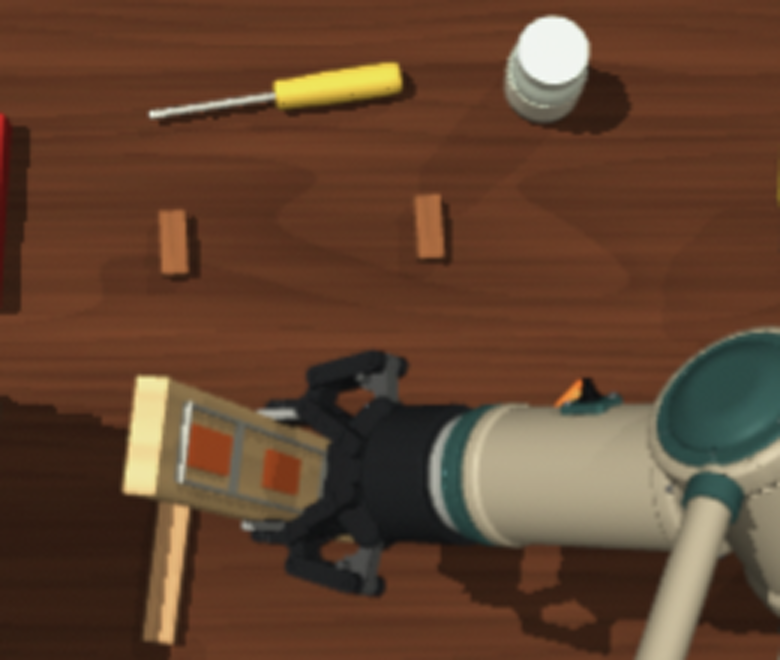

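View pics/b16scene.png

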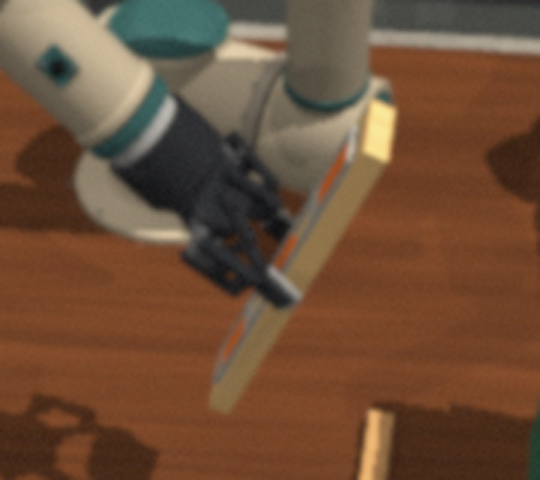

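Request:
send_rows(deltas=[{"dp": [-0.06, 0.3, 0], "rotation": [0, 0, 0]}, {"dp": [-0.06, 0.55, 0], "rotation": [0, 0, 0]}, {"dp": [-0.06, 0.7, 0], "rotation": [0, 0, 0]}, {"dp": [-0.06, 0.7, 0], "rotation": [0, 0, 0]}, {"dp": [-0.06, 0.7, 0], "rotation": [0, 0, 0]}])

```text
clock: 32.07
position: [0.4424, 0.2128, 0.2942]
ee_rot: [-0.254, 0.687, 0.617, 0.286]
contact_force: [-0.2, -0.4, -1.1]
width: 0.058
```

Request:
send_rows(deltas=[{"dp": [-0.06, 0.3, 0], "rotation": [0, 0, 0]}, {"dp": [-0.06, 0.5, -0.2], "rotation": [0, 0, 0]}, {"dp": [-0.06, 0.65, -0.4], "rotation": [0, 0, 0]}, {"dp": [-0.06, 0.68, -0.5], "rotation": [0, 0, 0]}, {"dp": [-0.06, 0.68, -0.5], "rotation": [0, 0, 0]}, {"dp": [-0.06, 0.68, -0.5], "rotation": [0, 0, 0]}])

```text
clock: 32.57
position: [0.4362, 0.293, 0.2337]
ee_rot: [-0.255, 0.689, 0.616, 0.286]
contact_force: [0.2, -0.0, -0.5]
width: 0.0578
```

```bash
python3 - <<'E'
from h import *
p,Rt=Ttool(); print(p, monitor.get_state()["qpos"].round(3)); print("tcp rack",rk(p), monitor.get_state()["width"])
print("tool y in rack",Rt[:,1]@RX,Rt[:,1]@RY,Rt[2,1]," tilt",np.degrees(np.arctan2(Rt[:,2]@RY,-Rt[2,2])))
for n in ["wrist","top","scene"]:
    im=eyes.get_image(n); print(n); 
    if n=="wrist": boardfit(im,p); 
    save(im,n+"17")
E
```

```text
[0.43624312 0.29298176 0.23368007] [-0.048  0.14   2.015  0.897  1.128 -0.401]
tcp rack [  1.05650631 -77.80084735 233.68007369] 0.05780483688146375
tool y in rack 1.00002601596014 0.0009751339025882238 0.0014887559966162978  tilt 45.050936561478984
wrist
n 57089 normal rack 0.0038 -0.9402 0.3407 lean deg 70.08 yaw err 0.23 rms mm 0.48 dist TCP below face mm 1.01
  rack ranges x [-29.   30.8] y [-108.4  -41.2] z [152.4 336.4]
  along-length range rel TCP [-94.5 -84.1 108.6 109.2]
  width range [-29.9  29.6]
top
scene
```

View pics/scene17.png

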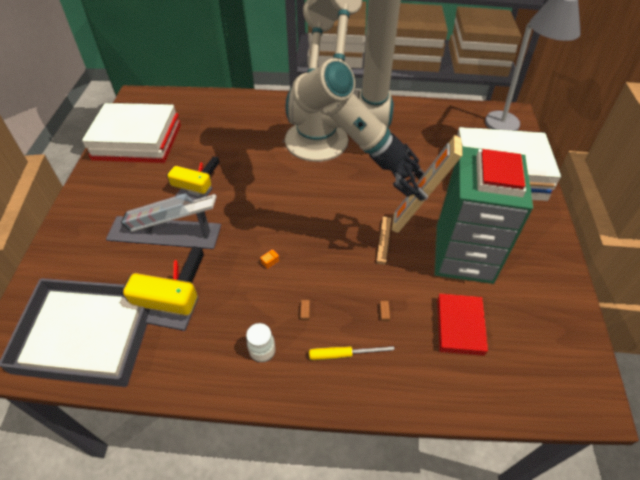

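View pics/top17.png

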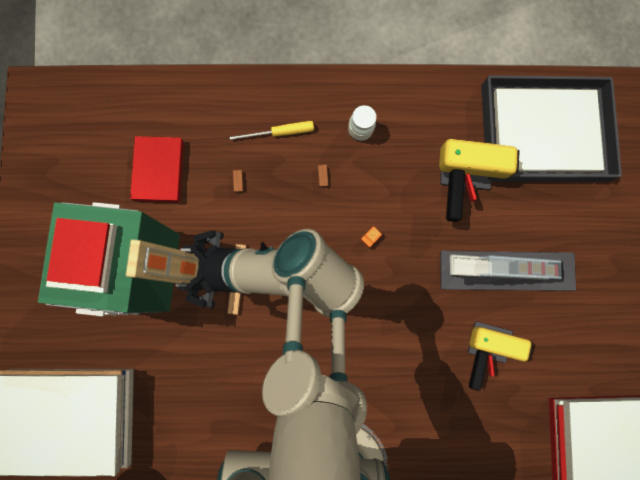

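Request:
send_rows(deltas=[{"dp": [0, 0, -0.2], "rotation": [0, 0, 0]}, {"dp": [0, 0, -0.4], "rotation": [0, 0, 0]}, {"dp": [0, 0, -0.55], "rotation": [0, 0, 0]}, {"dp": [0, 0, -0.63], "rotation": [0, 0, 0]}, {"dp": [0, 0, -0.63], "rotation": [0, 0, 0]}, {"dp": [0, 0, -0.63], "rotation": [0, 0, 0]}])

```text
clock: 33.22
position: [0.4371, 0.2927, 0.1588]
ee_rot: [-0.254, 0.689, 0.615, 0.287]
contact_force: [-0.4, 0.2, -1.6]
width: 0.0578
```

```bash
python3 - <<'E'
from h import *
p,Rt=Ttool(); print("tcp rack",rk(p), monitor.get_state()["width"])
for n in ["wrist","scene"]:
    im=eyes.get_image(n)
    if n=="wrist": boardfit(im,p)
    else: save(im,"s18",(350,130,550,290),4)
E
```

```text
tcp rack [  1.89646733 -77.96122774 158.83484645] 0.057768603756496686
n 57545 normal rack 0.0018 -0.9405 0.3399 lean deg 70.13 yaw err 0.11 rms mm 0.48 dist TCP below face mm 1.06
  rack ranges x [-28.2  31.6] y [-108.6  -41.5] z [ 77.5 261.6]
  along-length range rel TCP [-94.4 -84.1 108.6 109.2]
  width range [-30.   29.6]
```

View pics/s18.png

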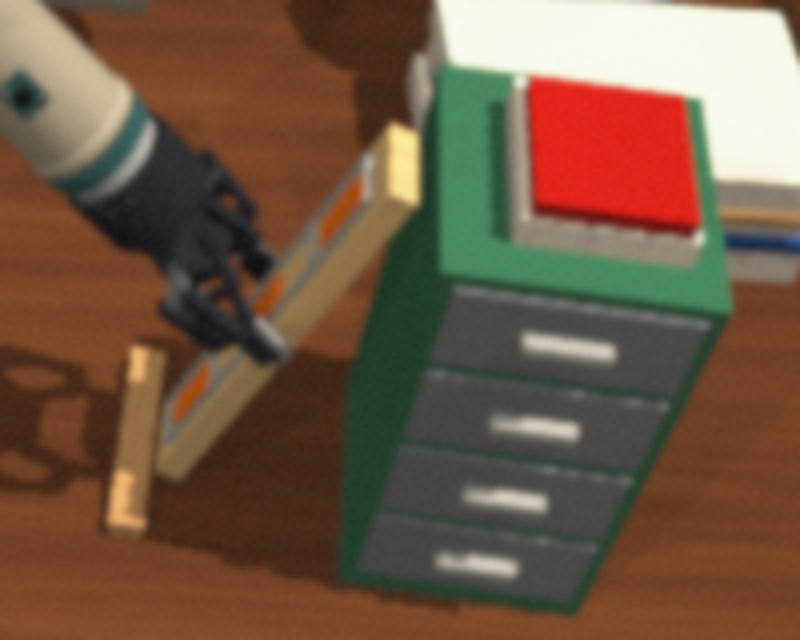

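Request:
send_rows(deltas=[{"dp": [0, 0, -0.03], "rotation": [0, 0, 0]}, {"dp": [0, 0, -0.06], "rotation": [0, 0, 0]}, {"dp": [0, 0, -0.08], "rotation": [0, 0, 0]}, {"dp": [0, 0, -0.08], "rotation": [0, 0, 0]}, {"dp": [0, 0, -0.08], "rotation": [0, 0, 0]}])

```text
clock: 33.73
position: [0.4359, 0.2932, 0.1485]
ee_rot: [-0.255, 0.689, 0.616, 0.286]
contact_force: [0.6, -0.2, -1.9]
width: 0.0574
```

Request:
send_rows(deltas=[{"dp": [0, 0, -0.007], "rotation": [0, 0, 0]}, {"dp": [0, 0, -0.015], "rotation": [0, 0, 0]}, {"dp": [0, 0, -0.015], "rotation": [0, 0, 0]}])

```text
clock: 33.98
position: [0.4362, 0.2939, 0.1479]
ee_rot: [-0.256, 0.688, 0.615, 0.287]
contact_force: [-0.1, -0.0, 5.1]
width: 0.0579
```

Request:
send_rows(deltas=[{"dp": [0.002, 0.02, -0.002], "rotation": [-0.035, 0.004, 0]}, {"dp": [0.005, 0.042, -0.005], "rotation": [-0.07, 0.008, 0]}, {"dp": [0.005, 0.042, -0.005], "rotation": [-0.07, 0.008, 0]}, {"dp": [0.005, 0.042, -0.005], "rotation": [-0.07, 0.008, 0]}])

```text
clock: 34.32
position: [0.4368, 0.2988, 0.1468]
ee_rot: [-0.244, 0.693, 0.62, 0.275]
contact_force: [0.4, 1.8, 3.3]
width: 0.0577
```

```bash
python3 - <<'E'
from h import *
p,Rt=Ttool(); print("tcp rack",rk(p), monitor.get_state()["width"],monitor.get_state()["contact_force"])
for n in ["wrist","scene","top"]:
    im=eyes.get_image(n)
    if n=="wrist": boardfit(im,p)
    elif n=="scene": save(im,"s19",(350,130,550,290),4)
    else: save(im,"t19",(20,180,260,340),3)
E
```

```text
tcp rack [  0.92374679 -72.00200711 146.83259894] 0.057743730815697766 [0.41312001 1.81390136 3.29099179]
n 57969 normal rack 0.0039 -0.9279 0.3728 lean deg 68.11 yaw err 0.24 rms mm 0.48 dist TCP below face mm 1.05
  rack ranges x [-29.2  30.6] y [-105.4  -32. ] z [ 66.7 248.2]
  along-length range rel TCP [-94.7 -84.  108.6 109.1]
  width range [-30.   29.6]
```

View pics/s19.png

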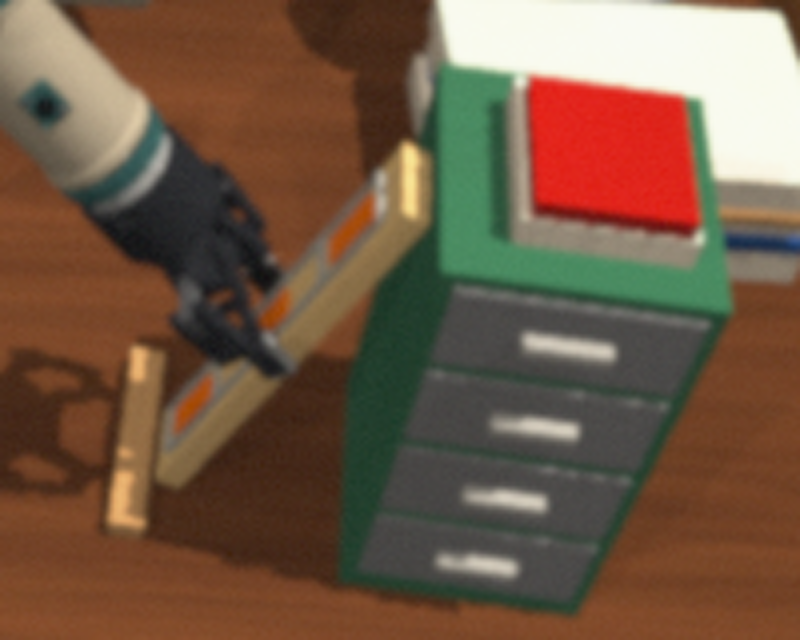

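View pics/t19.png

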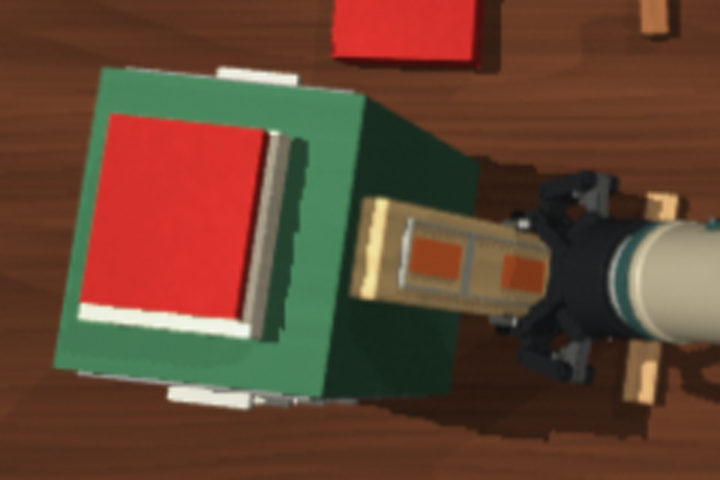

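Request:
send_rows(deltas=[{"dp": [0, 0, 0], "rotation": [0, 0, 0]}, {"dp": [0, 0, 0], "rotation": [0, 0, 0]}, {"dp": [0, 0, 0], "rotation": [0, 0, 0]}, {"dp": [0, 0, 0], "rotation": [0, 0, 0]}, {"dp": [0, 0, 0], "rotation": [0, 0, 0]}, {"dp": [0, 0, 0], "rotation": [0, 0, 0]}, {"dp": [0, 0, 0], "rotation": [0, 0, 0]}, {"dp": [0, 0, 0], "rotation": [0, 0, 0]}], fingers=-1, grip_force=20)

```text
clock: 35.13
position: [0.4366, 0.2982, 0.1461]
ee_rot: [-0.244, 0.693, 0.62, 0.274]
contact_force: [-0.1, -0.5, -0.4]
width: 0.0852
```

```bash
python3 - <<'E'
from h import *
p,Rt=Ttool(); print("tcp rack",rk(p), monitor.get_state()["width"],monitor.get_state()["contact_force"])
im=eyes.get_image("wrist"); boardfit(im,p)
save(im,"w20"); im=eyes.get_image("scene");save(im,"s20",(350,130,550,290),4)
E
```

```text
tcp rack [  0.81854937 -72.60931415 146.13500554] 0.08522433479445454 [-0.05228721 -0.51454872 -0.39151678]
n 58405 normal rack 0.0006 -0.9252 0.3795 lean deg 67.7 yaw err 0.04 rms mm 0.48 dist TCP below face mm 0.66
  rack ranges x [-29.   30.9] y [-106.1  -31.6] z [ 66.3 246.9]
  along-length range rel TCP [-94.1 -83.7 108.3 108.9]
  width range [-29.7  29.9]
```

View pics/w20.png

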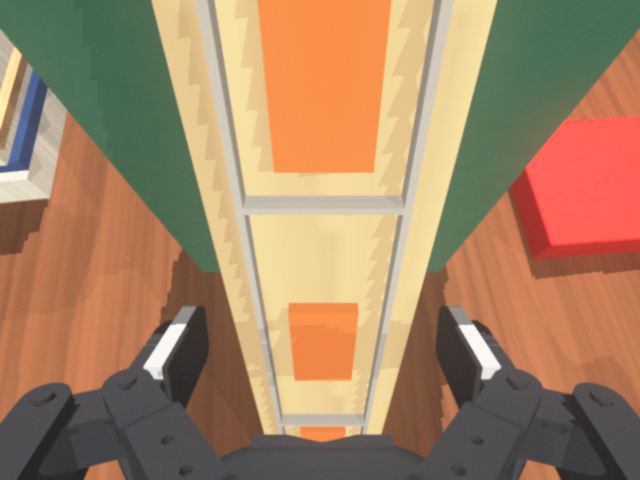

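View pics/s20.png

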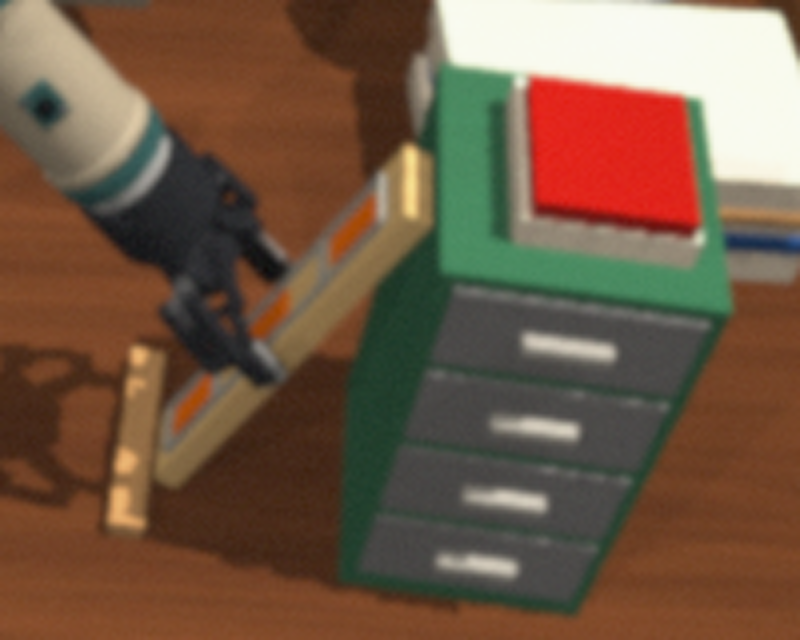

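Request:
send_rows(deltas=[{"dp": [-0.016, -0.14, 0.15], "rotation": [0, 0, 0]}, {"dp": [-0.032, -0.28, 0.3], "rotation": [0, 0, 0]}, {"dp": [-0.065, -0.57, 0.61], "rotation": [0, 0, 0]}, {"dp": [-0.1, -0.85, 0.91], "rotation": [0, 0, 0]}, {"dp": [-0.1, -0.85, 0.91], "rotation": [0, 0, 0]}, {"dp": [-0.1, -0.85, 0.91], "rotation": [0, 0, 0]}])

```text
clock: 35.73
position: [0.4268, 0.194, 0.2582]
ee_rot: [-0.24, 0.694, 0.62, 0.277]
contact_force: [1.0, -0.8, 0.9]
width: 0.0856
```

Request:
send_rows(deltas=[{"dp": [0, -0.8, 0.2], "rotation": [-0.99, 0.11, 0]}, {"dp": [0, -0.8, 0.2], "rotation": [-0.99, 0.11, 0]}, {"dp": [0, -0.8, 0.2], "rotation": [-0.99, 0.11, 0]}, {"dp": [0, -0.8, 0.2], "rotation": [-0.99, 0.11, 0]}, {"dp": [0, -0.8, 0.2], "rotation": [-0.99, 0.11, 0]}])

```text
clock: 36.15
position: [0.4253, 0.1036, 0.281]
ee_rot: [-0.082, 0.737, 0.664, 0.096]
contact_force: [0.6, 1.3, 0.2]
width: 0.0857
```

Request:
send_rows(deltas=[{"dp": [0.2, -0.9, 0], "rotation": [-0.5, 0.055, 0]}, {"dp": [0.4, -0.9, 0], "rotation": [-0.5, 0.055, 0]}, {"dp": [0.4, -0.9, 0], "rotation": [-0.5, 0.055, 0]}, {"dp": [0.4, -0.9, 0], "rotation": [-0.5, 0.055, 0]}])

```text
clock: 36.48
position: [0.4753, -0.0103, 0.2774]
ee_rot: [0.001, 0.745, 0.667, 0.001]
contact_force: [-0.2, 0.2, 0.3]
width: 0.0856
```

```bash
python3 - <<'E'
from h import *
p,Rt=Ttool(); print(p,Rt.round(3).tolist(),monitor.get_state()["qpos"].round(2))
for n in ["scene","top"]:
    im=eyes.get_image(n); save(im,n+"21"); print(n)
    P=cloud(im); r=rk(P); hsv=cv2.cvtColor(im["color"],cv2.COLOR_RGB2HSV)
    m=(np.abs(r[...,0])<45)&(r[...,1]>-145)&(r[...,1]<15)&(r[...,2]>40)&(r[...,2]<285)&(hsv[...,0]>10)&(hsv[...,0]<32)
    q=P[m]; print(len(q)); boardfit(im,RO+RY*-.066+np.array([0,0,.142]))
    w=rk(q); print(np.percentile(w,[1,99],axis=0).round(1))
    blocks(im)
E
```

```text
[ 0.47531407 -0.01030227  0.27735969] [[0.109, 0.994, 0.003], [0.994, -0.109, 0.0], [0.001, 0.003, -1.0]] [-0.17  0.11  1.66  0.    1.38 -0.06]
scene
1473
n 93 normal rack -0.0082 -0.2569 0.9664 lean deg 14.9 yaw err -1.84 rms mm 1.86 dist TCP below face mm 119.4
  rack ranges x [-27.   31.6] y [-21.5  -4.4] z [274.3 282.9]
  along-length range rel TCP [76.5 77.4 94.8 94.9]
  width range [-27.   31.5]
[[ -24.9 -119.3   42.8]
 [  34.3   -1.   283.1]]
top
2279
n 105 normal rack -0.0062 0.6097 0.7926 lean deg 37.57 yaw err -179.42 rms mm 0.88 dist TCP below face mm 143.66
  rack ranges x [-29.   28.6] y [-16.6  -6.9] z [277.6 285.4]
  along-length range rel TCP [35.7 36.  47.9 48.1]
  width range [-28.7  28.6]
[[ -29.6 -114.7   45.2]
 [  34.3    1.3  283.4]]
```

View pics/scene21.png

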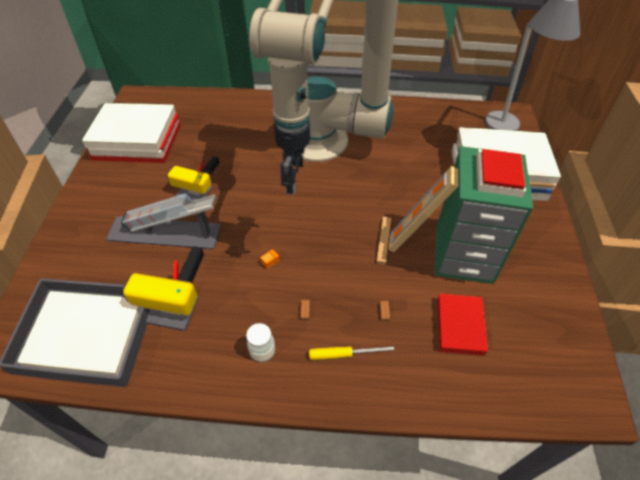

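View pics/top21.png

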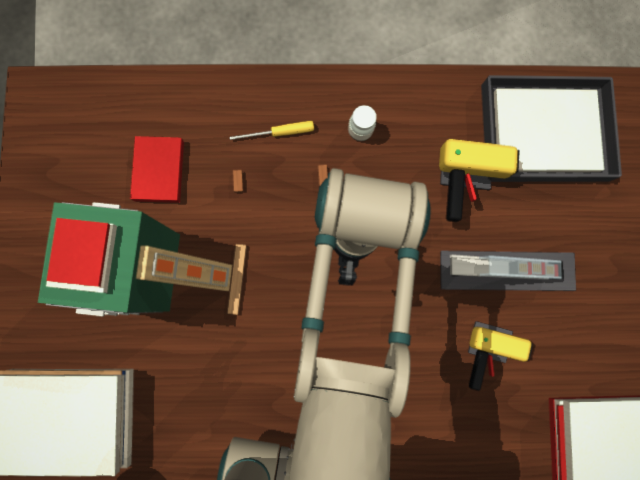

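Request:
send_rows(deltas=[{"dp": [0.39, -0.74, 0], "rotation": [0, 0, 1]}, {"dp": [0.39, -0.74, 0], "rotation": [0, 0, 1]}, {"dp": [0.39, -0.74, 0], "rotation": [0, 0, 1]}, {"dp": [0.39, -0.74, 0], "rotation": [0, 0, 1]}, {"dp": [0.39, -0.74, 0], "rotation": [0, 0, 1]}])

```text
clock: 37.0
position: [0.5184, -0.0967, 0.2777]
ee_rot: [-0.002, 0.557, 0.831, 0.002]
contact_force: [-0.8, 1.2, 0.5]
width: 0.0855
```

Request:
send_rows(deltas=[{"dp": [0.39, -0.74, 0], "rotation": [0, 0, 1]}, {"dp": [0.39, -0.74, 0], "rotation": [0, 0, 1]}, {"dp": [0.39, -0.74, 0], "rotation": [0, 0, 1]}, {"dp": [0.39, -0.74, 0], "rotation": [0, 0, 1]}, {"dp": [0.39, -0.74, 0], "rotation": [0, 0, 1]}])

```text
clock: 37.42
position: [0.5655, -0.1849, 0.2781]
ee_rot: [-0.002, 0.335, 0.942, 0.003]
contact_force: [-1.3, -0.1, 0.4]
width: 0.0856
```

Request:
send_rows(deltas=[{"dp": [0.39, -0.74, -0.4], "rotation": [0, 0, 1]}, {"dp": [0.39, -0.74, -0.4], "rotation": [0, 0, 1]}, {"dp": [0.39, -0.74, -0.4], "rotation": [0, 0, 1]}, {"dp": [0.39, -0.74, -0.4], "rotation": [0, 0, 1]}, {"dp": [0.39, -0.74, -0.4], "rotation": [0, 0, 1]}])

```text
clock: 37.83
position: [0.6121, -0.2732, 0.2292]
ee_rot: [-0.003, 0.092, 0.996, 0.003]
contact_force: [0.1, 0.7, 0.5]
width: 0.0851
```

Request:
send_rows(deltas=[{"dp": [0, 0, 0], "rotation": [0, 0, 0.1]}, {"dp": [0, 0, 0], "rotation": [0, 0, 0.1]}, {"dp": [0, 0, 0], "rotation": [0, 0, 0.1]}])

```text
clock: 38.08
position: [0.6126, -0.2725, 0.2322]
ee_rot: [-0.001, 0.068, 0.998, 0.002]
contact_force: [0.9, -0.3, -0.0]
width: 0.0854
```

```bash
python3 - <<'E'
from h import *
p,Rt=Ttool(); print(p,Rt.round(3).tolist(),monitor.get_state()["qpos"].round(2),np.degrees(np.arctan2(Rt[1,0],Rt[0,0])))
for n in ["wrist","top"]:
    im=eyes.get_image(n); save(im,n+"22")
    P=cloud(im); Z=P[...,2]; X=P[...,0];Y=P[...,1]; hsv=cv2.cvtColor(im["color"],cv2.COLOR_RGB2HSV)
    rect((X>.5)&(X<.8)&(Y>-.46)&(Y<-.2)&(Z>0.099)&(Z<0.115)&(hsv[...,0]>18)&(hsv[...,0]<35)&(hsv[...,1]>150),P,n+" head")
    rect((X>.5)&(X<.66)&(Y>-.30)&(Y<-.22)&(Z>0.087)&(Z<0.097)&(hsv[...,2]<70),P,n+" handle")
    rect((X>.5)&(X<.7)&(Y>-.35)&(Y<-.2)&(Z>0.08)&(Z<0.096)&(hsv[...,1]>150)&((hsv[...,0]<6)|(hsv[...,0]>174))&(hsv[...,2]>100),P,n+" trigger")
E
```

```text
[ 0.61255879 -0.27246393  0.23215799] [[-0.991, 0.135, -0.001], [0.135, 0.991, 0.004], [0.001, 0.004, -1.0]] [-0.52  0.43  1.31  0.    1.4  -1.96] 172.24653812388496
wrist head n 12855 c 0.6903 -0.3223 size 0.1605 0.0613 ang 83.3 z med 0.1067
wrist handle n 6574 c 0.6056 -0.2683 size 0.0298 0.1117 ang 83.3 z med 0.092
wrist trigger n 900 c 0.6246 -0.3025 size 0.0605 0.0084 ang 13.6 z med 0.0877
top head n 542 c 0.6961 -0.2856 size 0.0905 0.0616 ang 83.2 z med 0.105
top handle n 516 c 0.6017 -0.265 size 0.0303 0.1046 ang 82.7 z med 0.0907
top trigger n 81 c 0.6314 -0.299 size 0.0448 0.0098 ang 11.4 z med 0.0858
```

View pics/wrist22.png

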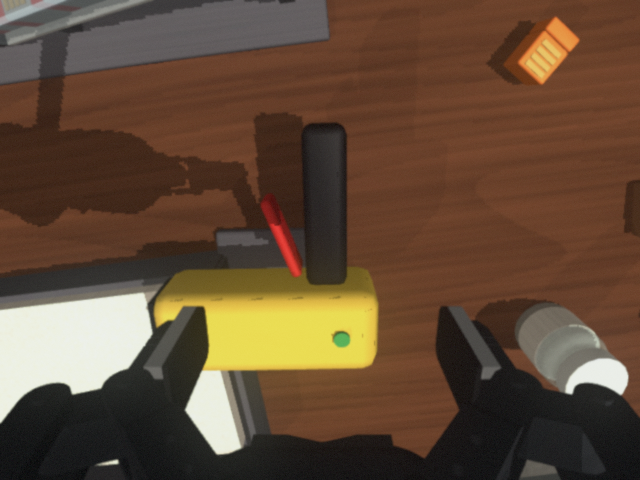

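Request:
send_rows(deltas=[{"dp": [0.02, -0.039, -0.4], "rotation": [0, 0, 0.026]}, {"dp": [0.02, -0.039, -0.6], "rotation": [0, 0, 0.026]}, {"dp": [0.02, -0.039, -0.8], "rotation": [0, 0, 0.026]}, {"dp": [0.02, -0.039, -0.8], "rotation": [0, 0, 0.026]}, {"dp": [0.02, -0.039, -0.8], "rotation": [0, 0, 0.026]}])

```text
clock: 38.6
position: [0.6147, -0.2781, 0.1346]
ee_rot: [-0.002, 0.06, 0.998, 0.002]
contact_force: [-0.3, -0.0, 0.0]
width: 0.0856
```

```bash
python3 - <<'E'
from h import *
p,Rt=Ttool(); print(p,np.degrees(np.arctan2(Rt[1,0],Rt[0,0])))
im=eyes.get_image("wrist"); save(im,"w23")
P=cloud(im); L=(P-p)@Rt*1000
for y in [200,230,260,290]: print([ (u,L[y,u].round(0).tolist()) for u in range(200,420,12)])
E
```

```text
[ 0.61471915 -0.27806398  0.13463134] 173.15004008558262
[(200, [15.0, -80.0, 134.0]), (212, [16.0, -72.0, 134.0]), (224, [15.0, -64.0, 135.0]), (236, [16.0, -56.0, 133.0]), (248, [15.0, -48.0, 134.0]), (260, [15.0, -40.0, 134.0]), (272, [15.0, -32.0, 135.0]), (284, [15.0, -24.0, 134.0]), (296, [16.0, -16.0, 134.0]), (308, [39.0, -5.0, 45.0]), (320, [39.0, -0.0, 42.0]), (332, [39.0, 5.0, 42.0]), (344, [39.0, 10.0, 42.0]), (356, [39.0, 15.0, 43.0]), (368, [39.0, 20.0, 44.0]), (380, [15.0, 39.0, 135.0]), (392, [15.0, 47.0, 134.0]), (404, [16.0, 55.0, 133.0]), (416, [15.0, 63.0, 135.0])]
[(200, [-5.0, -82.0, 133.0]), (212, [-6.0, -74.0, 135.0]), (224, [-5.0, -65.0, 133.0]), (236, [-5.0, -57.0, 133.0]), (248, [-6.0, -50.0, 136.0]), (260, [-5.0, -41.0, 134.0]), (272, [-5.0, -33.0, 134.0]), (284, [-6.0, -25.0, 135.0]), (296, [-6.0, -17.0, 135.0]), (308, [25.0, -6.0, 45.0]), (320, [26.0, -0.0, 42.0]), (332, [26.0, 5.0, 42.0]), (344, [26.0, 10.0, 42.0]), (356, [26.0, 16.0, 43.0]), (368, [25.0, 21.0, 44.0]), (380, [-6.0, 40.0, 135.0]), (392, [-6.0, 48.0, 134.0]), (404, [-5.0, 56.0, 134.0]), (
[... 409 characters left out ...]
 16.0, 43.0]), (368, [10.0, 22.0, 45.0]), (380, [-28.0, 41.0, 134.0]), (392, [-28.0, 49.0, 134.0]), (404, [-28.0, 58.0, 135.0]), (416, [-27.0, 66.0, 132.0])]
[(200, [-45.0, -82.0, 122.0]), (212, [-44.0, -74.0, 122.0]), (224, [-44.0, -66.0, 121.0]), (236, [-44.0, -58.0, 122.0]), (248, [-45.0, -50.0, 123.0]), (260, [-6.0, -29.0, 47.0]), (272, [-6.0, -23.0, 47.0]), (284, [-14.0, -19.0, 62.0]), (296, [-45.0, -17.0, 122.0]), (308, [-6.0, -6.0, 47.0]), (320, [-4.0, -0.0, 43.0]), (332, [-4.0, 5.0, 43.0]), (344, [-3.0, 11.0, 42.0]), (356, [-3.0, 16.0, 42.0]), (368, [-5.0, 22.0, 46.0]), (380, [-51.0, 42.0, 134.0]), (392, [-51.0, 51.0, 135.0]), (404, [-51.0, 59.0, 134.0]), (416, [-52.0, 68.0, 135.0])]
```

View pics/w23.png

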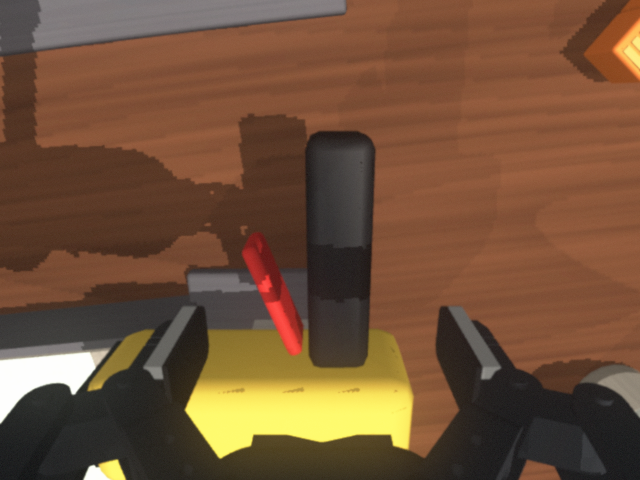

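Request:
send_rows(deltas=[{"dp": [0, 0, -0.2], "rotation": [0, 0, 0]}, {"dp": [0, 0, -0.4], "rotation": [0, 0, 0]}, {"dp": [0.003, 0.028, -0.5], "rotation": [0, 0, 0]}, {"dp": [0.003, 0.028, -0.5], "rotation": [0, 0, 0]}, {"dp": [0.003, 0.028, -0.5], "rotation": [0, 0, 0]}])

```text
clock: 39.07
position: [0.6169, -0.2759, 0.0773]
ee_rot: [0.0, 0.059, 0.998, 0.001]
contact_force: [-0.1, 0.2, 0.3]
width: 0.0856
```

```bash
python3 - <<'E'
from h import *
p,Rt=Ttool(); print(p,np.degrees(np.arctan2(Rt[1,0],Rt[0,0])))
im=eyes.get_image("wrist"); save(im,"w24")
# verify order prerequisites
im=eyes.get_image("scene"); save(im,"s24")
E
```

```text
[ 0.61687375 -0.27591312  0.07725196] 173.20942656960887
```

View pics/w24.png

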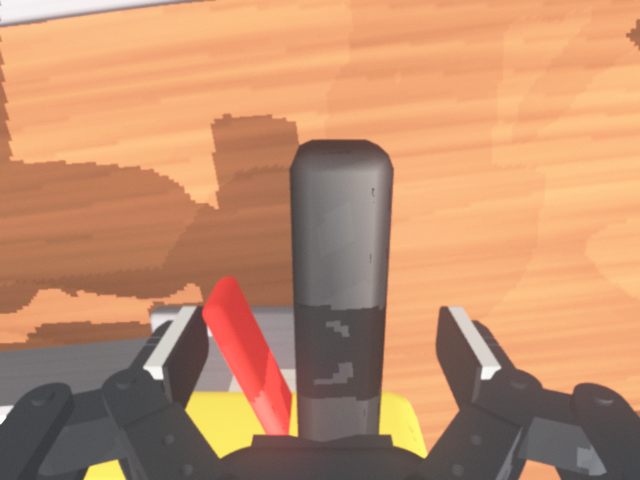

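View pics/s24.png

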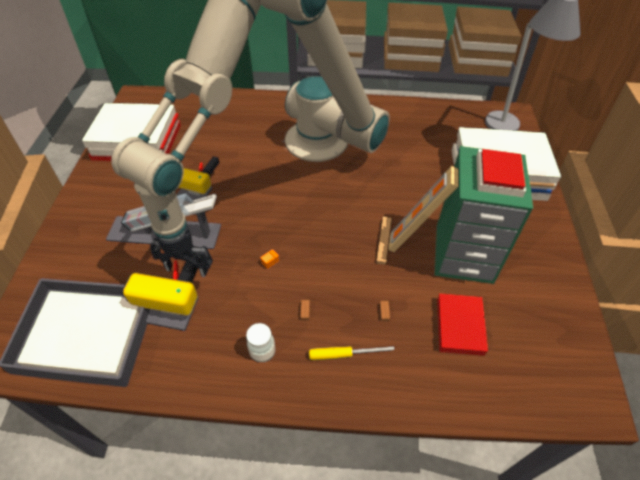

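Request:
send_rows(deltas=[{"dp": [-0.013, 0.02, -0.01], "rotation": [0, 0, 0]}, {"dp": [-0.013, 0.02, -0.01], "rotation": [0, 0, 0]}, {"dp": [-0.013, 0.02, -0.01], "rotation": [0, 0, 0]}])

```text
clock: 39.42
position: [0.6145, -0.2732, 0.0751]
ee_rot: [-0.0, 0.059, 0.998, 0.001]
contact_force: [-0.5, -1.1, -0.3]
width: 0.0853
```

Request:
send_rows(deltas=[{"dp": [0, 0, 0], "rotation": [0, 0, 0]}, {"dp": [0, 0, 0], "rotation": [0, 0, 0]}, {"dp": [0, 0, 0], "rotation": [0, 0, 0]}, {"dp": [0, 0, 0], "rotation": [0, 0, 0]}, {"dp": [0, 0, 0], "rotation": [0, 0, 0]}, {"dp": [0, 0, 0], "rotation": [0, 0, 0]}, {"dp": [0, 0, 0], "rotation": [0, 0, 0]}, {"dp": [0, 0, 0], "rotation": [0, 0, 0]}, {"dp": [0, 0, 0], "rotation": [0, 0, 0]}, {"dp": [0, 0, 0], "rotation": [0, 0, 0]}], fingers=0.4, grip_force=35)

```text
clock: 40.25
position: [0.6145, -0.275, 0.0752]
ee_rot: [-0.0, 0.059, 0.998, -0.0]
contact_force: [-2.2, -4.9, 4.7]
width: 0.0399
```

```bash
python3 - <<'E'
from h import *
s=monitor.get_state(); print(s["width"],s["contact_force"],s["position"])
im=eyes.get_image("wrist"); save(im,"w25")
E
```

```text
0.039932607383468245 [-2.19196567 -4.90979265  4.69778306] [ 0.61447193 -0.27504495  0.07520215]
```

View pics/w25.png

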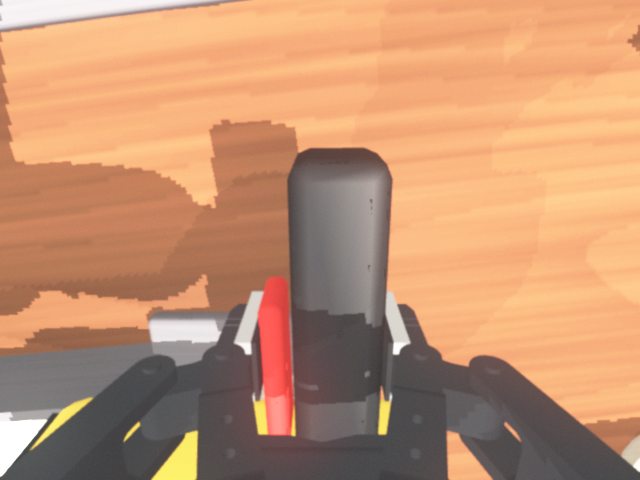

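Request:
send_rows(deltas=[{"dp": [0, -0.01, 0], "rotation": [0, 0, 0]}, {"dp": [0, -0.01, 0], "rotation": [0, 0, 0]}, {"dp": [0, -0.01, 0], "rotation": [0, 0, 0]}, {"dp": [0, -0.01, 0], "rotation": [0, 0, 0]}, {"dp": [0, -0.01, 0], "rotation": [0, 0, 0]}, {"dp": [0, -0.01, 0], "rotation": [0, 0, 0]}], grip_force=55)

```text
clock: 40.8
position: [0.6145, -0.2749, 0.0753]
ee_rot: [-0.0, 0.059, 0.998, 0.001]
contact_force: [-1.2, -1.1, 6.7]
width: 0.0394
```

Request:
send_rows(deltas=[{"dp": [0, 0.0, 0], "rotation": [0, 0, 0]}, {"dp": [0, 0, 0], "rotation": [0, 0, 0]}, {"dp": [0, 0, 0], "rotation": [0, 0, 0]}, {"dp": [0, 0, 0], "rotation": [0, 0, 0]}, {"dp": [0, 0, 0], "rotation": [0, 0, 0]}, {"dp": [0, 0, 0], "rotation": [0, 0, 0]}, {"dp": [0, 0, 0], "rotation": [0, 0, 0]}, {"dp": [0, 0, 0], "rotation": [0, 0, 0]}], fingers=-1)

```text
clock: 41.47
position: [0.614, -0.2738, 0.0741]
ee_rot: [-0.001, 0.059, 0.998, 0.002]
contact_force: [-1.1, -0.2, 0.5]
width: 0.0855
```

```bash
python3 - <<'E'
from h import *
s=monitor.get_state(); print(s["width"],s["contact_force"],s["position"])
im=eyes.get_image("wrist"); save(im,"w26")
E
```

```text
0.08546521312557506 [-1.05937286 -0.18135513  0.52499351] [ 0.61401005 -0.27380515  0.07406323]
```

View pics/w26.png

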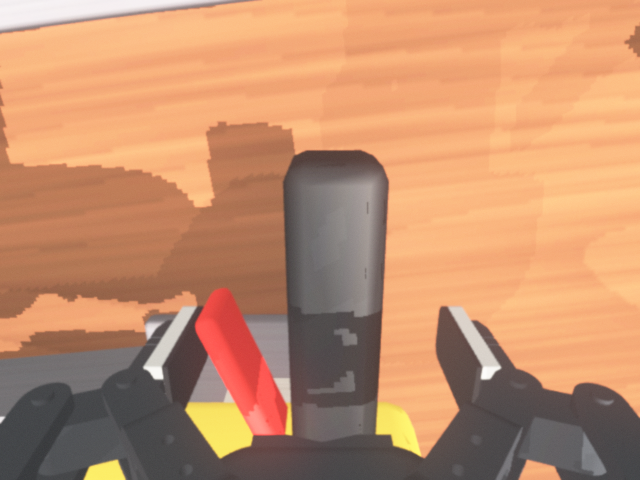

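Request:
send_rows(deltas=[{"dp": [0, -0.025, 0.1], "rotation": [0, 0, 0]}, {"dp": [0, -0.03, 0.4], "rotation": [0, 0, 0]}, {"dp": [0, -0.03, 1], "rotation": [0, 0, 0]}, {"dp": [0, -0.03, 1], "rotation": [0, 0, 0]}, {"dp": [0, -0.03, 1], "rotation": [0, 0, 0]}])

```text
clock: 41.93
position: [0.6177, -0.2798, 0.2025]
ee_rot: [0.006, 0.059, 0.998, -0.002]
contact_force: [0.2, -0.1, 0.0]
width: 0.0855
```

Request:
send_rows(deltas=[{"dp": [-0.6, 0.9, 0.6], "rotation": [0, 0, 0]}, {"dp": [-0.6, 0.9, 0.6], "rotation": [0, 0, 0]}, {"dp": [-0.6, 0.9, 0.6], "rotation": [0, 0, 0]}, {"dp": [-0.6, 0.9, 0.6], "rotation": [0, 0, 0]}, {"dp": [-0.6, 0.9, 0.6], "rotation": [0, 0, 0]}, {"dp": [-0.6, 0.9, 0.6], "rotation": [0, 0, 0]}])

```text
clock: 42.43
position: [0.5421, -0.1692, 0.2672]
ee_rot: [0.0, 0.058, 0.998, 0.001]
contact_force: [0.1, -0.4, -0.0]
width: 0.0853
```

```bash
python3 - <<'E'
from h import *
im=eyes.get_image("scene"); save(im,"s27"); save(im,"s27t",(100,180,230,255),5)
im=eyes.get_image("top"); save(im,"t27"); blocks(im)
E
```

```text
(no output)
```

View pics/s27.png

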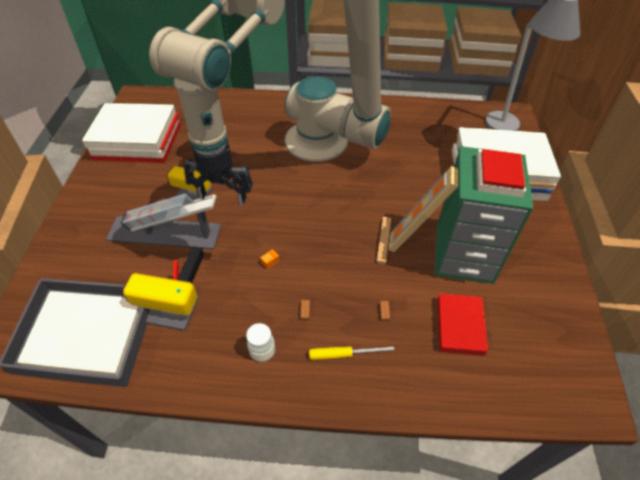

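View pics/s27t.png

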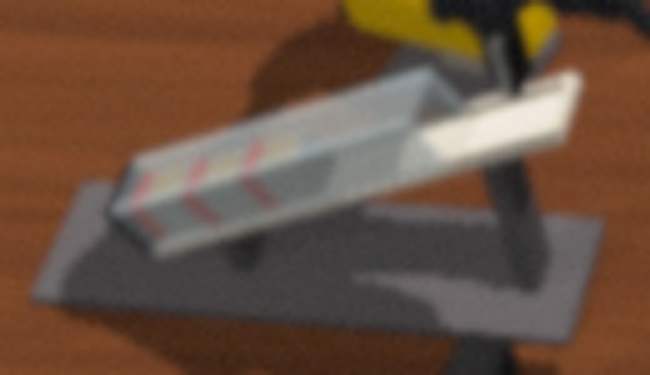

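View pics/t27.png

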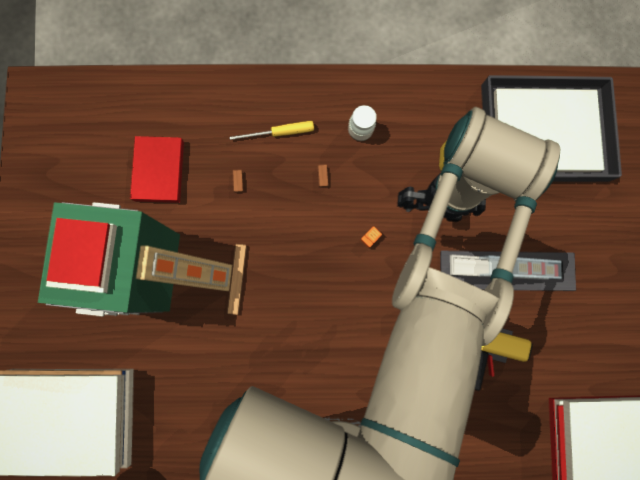

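All in place: three blocks under the cover (red bands visible), board leaning, trigger released, other items unmoved, arm clear.

```bash
python3 - <<'E'
from h import *
print(manip.sign_off())
E
```

```text
the job is handed in; nothing more can be done
None
```

I finished the job and handed it in at about 42.5 s on the robot's clock; sign-off gives no verdict.

- **Blocks:** Three numbering blocks were there. All three went into the tube red end first and rest one behind the other at the bottom, fully under the cover. I left the orange look-alike alone.
- **Die board:** It stands on one end, about 1 mm from the middle of the wall, and leans at about 67.7° with the steel rules facing out. The wrist camera measured it square to the wall within 0.1°. I estimate its foot is about 4 mm inside the batten; that gap is computed from the arm's position, not measured directly.
- **Code reader:** With everything else in place, I squeezed the trigger of the larger reader fully and let it go. Over handle and trigger it read 39–40 mm, against about 40 mm for a full squeeze. The last wrist picture shows the trigger sprung back.
- **Final pictures:** The glue jar, ledger and screwdriver look unmoved and the arm is clear of everything. The board-fitting code gave meaningless angles in the final scene and top views, so the lean angle rests on the close wrist view taken just after release. Both final views do show the board still leaning in place.

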